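# Load the test cartridges into the inclined rail and shut the gate

### The job

Slide the three test cartridges into the tilted rail from its open upper mouth, all with the orange nose pointing downhill and pushed fully home: blue first down to the end stop, then green against it, then yellow. Then slide the red grip of the gate across the mouth to its end stop, let go, and leave the other things on the bench where they are.

Things in the scene. Friction and masses are not known exactly. Their poses are not given: they have to be found in the camera images.
- blue: Loose test cartridge, 45 g: white box 40 long x 26 wide x 18 high (along its x, y, z) with an orange nose at its -x end and a black stripe on top near the other (tail) end. A blue upright fin stands in the middle of its top: 20 long (x) x 10 thick (y), from 18 to 48 above the underside. Origin: centre of its underside. Starts flat on the bench at any yaw.
- green: Loose test cartridge, 45 g: white box 40 long x 26 wide x 18 high (along its x, y, z) with an orange nose at its -x end and a black stripe on top near the other (tail) end. A green upright fin stands in the middle of its top: 20 long (x) x 10 thick (y), from 18 to 48 above the underside. Origin: centre of its underside. Starts flat on the bench at any yaw.
- yellow: Loose test cartridge, 45 g: white box 40 long x 26 wide x 18 high (along its x, y, z) with an orange nose at its -x end and a black stripe on top near the other (tail) end. A yellow upright fin stands in the middle of its top: 20 long (x) x 10 thick (y), from 18 to 48 above the underside. Origin: centre of its underside. Starts flat on the bench at any yaw.
- blue_nose (a point): middle of the orange nose face of the blue cartridge (20 mm towards -x from its centre, 9 above its underside)
- green_nose (a point): middle of the orange nose face of the green cartridge (20 mm towards -x from its centre, 9 above its underside)
- yellow_nose (a point): middle of the orange nose face of the yellow cartridge (20 mm towards -x from its centre, 9 above its underside)
- rail: Fixed slotted rail tube, tilted 30 degrees, low end to the robot's right. Origin: centre of the floor surface at the low end stop (orange plate, x = 0); x runs UPHILL along the floor to the open mouth at x = 122, y across, z square to the floor. Loaded cartridges share its axes, origins at x = 20, 60, 100, y = z = 0. Friction can stop a cartridge sliding by itself: push it.
- rail_roof (a point): Top of the rail's roof at mid length (rail x = 60, y = 0, z = 26.5 mm). Inside, the tube is 29 wide between clear walls and 22.5 high under the roof; the roof has a 15 mm wide slot along y = 0 through which the fins pass. Tube and roof span y -20 to +20 mm; over the last 10 mm before the mouth walls and roof flare outwards by about 2 mm (roof top there up to 29).
- rail_apron (a point): Middle of the open apron in front of the mouth (rail x = 160, y = 0, z = 0 mm). The apron is level with the rail floor from x = 122 to 190, 56 wide, open above, with two orange guide walls 10 mm high from x = 132 to 188 that narrow from about 47 to 30 mm apart towards the mouth. Cartridges are set down here or held just above, then slid in. Its upper edge is 129 mm above the bench.
- gate (a joint): Gate blade, 5 mm thick, sliding across the mouth at rail x = 127 mm: metres moved along the rail's +y. 0 = fully open, 0.050 = end stop, mouth closed; it starts at 0 to 0.015, clear of the mouth. Friction 1.5 N, stays where left. A cartridge tail past rail x = 124.5 mm blocks it (4.5 mm more than three cartridges pushed fully home).
- gate_grip (a point): centre of the top of the gate's red grip post, 12 x 12 mm in the rail's x and y, its top 48 mm and its foot 15 mm above the rail floor (along the rail's z). At joint 0 it lies at x = 127, y = -66 mm in the rail's frame. The grip stands up along the rail's z.
- bottle: loose amber bottle, 52 mm across, 115 high; origin at its underside; bystander
- beaker: loose glass beaker, 64 mm across, 85 high; origin at its underside; bystander
- jar: loose white jar with red cap, 60 mm across, 70 high; origin at its underside; bystander
- tipbox: loose blue pipette-tip box, 60 x 90 x 47 mm, right of the loader; origin at its underside; bystander
- tuberack: loose white tube rack with coloured caps, 190 x 50 x 84 mm, its length along its own x, on the far side; origin at its underside; bystander
- dish: loose covered dish, 94 mm across, 15 high; origin at its underside; bystander
- spatula: loose spatula lying on the far side, along its own x, under 30 mm high; bystander

How it is judged:
On the way, in this order (a step that is already met when the one before it is completed fails the run):
1. the blue cartridge has gone into the rail tube, nose first (x of blue_nose in the frame of rail between -0.003 and 0.09 m and x of blue in the frame of rail between 0.017 and 0.112 m and y of blue in the frame of rail between -0.005 and 0.005 m and z of blue in the frame of rail between -0.003 and 0.006 m), for 0.1 s.
2. the green cartridge has gone into the rail tube, nose first (x of green_nose in the frame of rail between -0.003 and 0.09 m and x of green in the frame of rail between 0.017 and 0.112 m and y of green in the frame of rail between -0.005 and 0.005 m and z of green in the frame of rail between -0.003 and 0.006 m), for 0.1 s.
3. the yellow cartridge has gone into the rail tube, nose first (x of yellow_nose in the frame of rail between -0.003 and 0.09 m and x of yellow in the frame of rail between 0.017 and 0.112 m and y of yellow in the frame of rail between -0.005 and 0.005 m and z of yellow in the frame of rail between -0.003 and 0.006 m), for 0.1 s.
4. the red gate grip is slid to its end stop behind the three cartridges (value of joint gate above 0.046 m), for 0.1 s.
At the end, for the whole second after the job is handed in: Blue, green and yellow lie in the rail in that order from the low end, each orange nose downhill and within 5 mm of its place, flat on the floor of the rail and at rest; the gate is within 4 mm of its end stop (x of blue_nose in the frame of rail between -0.003 and 0.005 m and x of blue in the frame of rail between 0.017 and 0.025 m and y of blue in the frame of rail between -0.004 and 0.004 m and z of blue in the frame of rail between -0.003 and 0.005 m and x of green_nose in the frame of rail between 0.037 and 0.045 m and x of green in the frame of rail between 0.057 and 0.065 m and y of green in the frame of rail between -0.004 and 0.004 m and z of green in the frame of rail between -0.003 and 0.005 m and x of yellow_nose in the frame of rail between 0.077 and 0.085 m and x of yellow in the frame of rail between 0.097 and 0.105 m and y of yellow in the frame of rail between -0.004 and 0.004 m and z of yellow in the frame of rail between -0.003 and 0.005 m and value of joint gate above 0.046 m and linear speed of each of blue, green, yellow below 0.02 m/s); the robot touches nothing.
It fails at once if a bystander (bottle, beaker, jar, tip box, tube rack, dish or spatula) is pushed more than 30 mm from its place (distance of any of bottle, beaker, jar, tipbox, tuberack, dish, spatula from where it was at the start of the episode above 0.03 m).
It also fails if it takes over 72 s, if anything falls off the work surface, if the arm or the gripper's body presses on something with over 40 N, if the wrist force passes 120 N, or if a joint passes its speed limit or range.

### The arm

A 6-joint arm with a two-finger parallel gripper is mounted at the origin on the work surface. World frame = base frame: x ahead of the robot, y to its left, z up, the work surface at z = 0. Lengths are in m, angles in rad, forces in N, time in s.
With the tool pointing down it reaches from about 0.25 to 0.775 m from the base axis. Payload 4 kg.
Tool frame: the origin (TCP) lies between the finger pads; the fingertips stand 25 mm ahead of it and the grasp point (between the pads) lies 6 mm ahead of it (robot.tip_reach is the z of the fingertips in the tool frame, in m); z points along the fingers, y is the line along which they close (so a half turn about z gives the same grasp; the last joint's range is limited). The gripper opens to 94 mm and grips with 3 to 60 N. Pads are 16 mm wide; open, the fingers measure 119 mm over their backs; the gripper's body (75 mm by 177 mm) begins 78 mm behind the grasp point.
Start: joints at [-1.349, 0.087, 1.371, -0, 1.684, -0.103], TCP at [0.176, -0.521, 0.231] pointing down, gripper open.
Joint ranges: [-3.1, 3.1], [-0.76, 2.03], [0.27, 2.55], [-1.08, 4.22], [0.17, 2.65], [-2.57, 2.57]. Speed limits (rad/s): [2.79, 2.79, 3.14, 3.14, 3.14, 3.14].

### API

Orientations are given as [roll, pitch, yaw] about the fixed x, y, z axes, in that order (R = Rz(yaw) Ry(pitch) Rx(roll)).
In Python, from bench import robot gives the robot as it stands. The module is installed in compiled form; this text tells all that it offers.
- The arm moves only by the shell command python3 -m handwheel 'ROWS'. ROWS is JSON, a list of rows, each a list of 3 entries, a list of its own where there are three numbers: the turn, a rotation vector about the world's x, y, z in units of 90 degrees (1.0 is 90 degrees), then the shift along the world's x, y, z in units of 0.05 m (1.0 is 0.05 m), then the closure, from 0 (fully open) to 1 (shut). A call has 1 to 5 rows; each row shifts and turns the commanded pose from where the row before left it; what a row does not reach is not made up. A row lasts 1/10 s, in which the tool goes at most 50 mm and 8.59 degrees, less where a joint would pass 70% of its speed; a pose out of reach is approached as far as the arm can. A call with a number of a shift or a turn outside -1 to 1 is refused whole. A call with a gripper value outside its range is refused whole. The fingers move at their own pace and stop on an object; the grip force is fixed at half the most. Time passes only in rows, so rows that do not move let the fingers close. It gives the time, the measured TCP pose, the force, the opening and the grip force at its end, in the units of the state.
- robot.get_obs(): the state, without advancing time (a new reading comes with each control period).
- robot.snapshot(name): name is "scene" or "side" or "wrist"; returns (picture, depth): 480x640x3 uint8, red, green, blue; 480x640 float32, m along the optical axis (not along the pixel's ray), 0 where there is no reading.
- robot.calibration(name): a dict with "mtx" (3x3 intrinsics, pixels), "D" ([k1, k2, p1, p2, k3] as OpenCV has them; the pictures are not rectified), "extrinsics" (4x4, takes a point from camera to world coordinates); the wrist camera has in their place "hand_eye" (4x4, takes a point from camera to tool coordinates, whose origin is the TCP and whose axes are the flange's). Camera axes: x right, y down, z forward; pixel columns grow to the right and rows downward; lengths in m; the calibration is good to about 2 mm. A picture is of the moment at which its call begins: read the wrist's pose just before it. calibration takes no time and is no camera call.
- robot.close_job(): hands the job in; it is judged then, once.
Trained networks look in the newest picture that a camera, given by its name, has taken for a name from the list of things; names that differ only in an ending like _2 or _b are one class to them, and where a whole thing is asked for, a point or a joint stands for the part that bears it (a point fixed in the world has none). Each returns a list of dicts, best first, with "p" (0 to 1); they miss things now and then, are a little off and sometimes report something else, mostly with a low value. They report only what shows in the picture. A call takes as long as a camera call.
- robot.boxes_of(query, camera): "bbox" ([left, top, right, bottom] in pixels, round what is visible of it).
The state is a dict: "time": time; "joint_positions": joint angles; "qvel": joint speeds; "joint_torque": joint torques, N m; "tool_pos": TCP position; "ee_rot": TCP orientation; "wrist_force": force on the tool from outside, world axes, zero at the start; "wrist_torque": the same for the moment, N m; "width": finger opening in m; "finger_force": force on a finger pad.
Only numpy, scipy, OpenCV 4.12 (cv2) and the standard library are available. Lean on these libraries where they do the work, as an engineer would, in place of code of your own. Each camera call takes 0.05 s, during which the arm holds its last target. There are 200 camera calls.

## Working session

There is one attempt and no reset: what is moved stays moved. The work goes in short steps, Python scripts to look and compute and a shell command to move; the robot and the scene stay as the last step left them, time stands still between calls to the robot, and variables do not carry over. Pictures are saved under pics/ and viewed, at most 10 in all, crops included, and the job is handed in when it is done.

```bash
mkdir -p pics; ls
cat > h.py <<'E'
import numpy as np, cv2
from bench import robot
from scipy.spatial.transform import Rotation as R
def T():
    o=robot.get_obs(); M=np.eye(4); M[:3,3]=o['tool_pos']; M[:3,:3]=R.from_euler('xyz',o['ee_rot']).as_matrix(); return M
def snap(cam):
    t=T() if cam=='wrist' else None
    im,d=robot.snapshot(cam); c=robot.calibration(cam)
    E=t@np.array(c['hand_eye']) if cam=='wrist' else np.array(c['extrinsics'])
    return im,d,np.array(c['mtx']),np.array(c['D'],float),E
def cloud(s):
    im,d,K,D,E=s; h,w=d.shape
    u,v=np.meshgrid(np.arange(w),np.arange(h))
    p=cv2.undistortPoints(np.stack([u,v],-1).reshape(-1,1,2).astype(float),K,D).reshape(h,w,2)
    P=np.dstack([p*d[...,None],d]); W=P@E[:3,:3].T+E[:3,3]; W[d==0]=np.nan
    return W
def proj(s,pts):
    im,d,K,D,E=s; Ei=np.linalg.inv(E); p=np.asarray(pts,float)@Ei[:3,:3].T+Ei[:3,3]
    return cv2.projectPoints(p.reshape(-1,1,3),np.zeros(3),np.zeros(3),K,D)[0].reshape(-1,2)
E
cat > a.py <<'E'
from h import *
o=robot.get_obs(); print({k:np.round(v,3) for k,v in o.items()})
for cam in ['scene','side','wrist']:
    s=snap(cam); cv2.imwrite(f'pics/{cam}0.png',s[0][...,::-1]); W=cloud(s); np.save(f'{cam}0.npy',W)
    print(cam,np.round(s[4],3).tolist())
    for q in ['blue','green','yellow','rail','gate_grip','tipbox','tuberack','bottle','beaker','jar','dish','spatula']:
        for b in robot.boxes_of(q,cam)[:2]:
            if b['p']<.3: continue
            l,t,r,bb=[int(x) for x in b['bbox']]; c=np.nanmedian(W[t:bb+1,l:r+1].reshape(-1,3),0)
            print(q,round(b['p'],2),[l,t,r,bb],np.round(c,3))
E
python3 a.py
```

```text
pics
{'time': np.float64(0.0), 'joint_positions': array([-1.349,  0.088,  1.372, -0.   ,  1.684, -0.103]), 'qvel': array([ 0.002, -0.001, -0.   , -0.   ,  0.002, -0.002]), 'joint_torque': array([ 0.0000e+00, -3.4018e+01, -3.0242e+01,  7.2000e-02,  3.3000e-02,
       -0.0000e+00]), 'tool_pos': array([ 0.175, -0.521,  0.229]), 'ee_rot': array([-3.139, -0.   ,  0.325]), 'wrist_force': array([-0.491,  0.269, -0.178]), 'wrist_torque': array([0.038, 0.044, 0.024]), 'finger_force': np.float64(0.0), 'width': np.float64(0.094)}
scene [[-0.452, 0.626, -0.636, 1.695], [0.892, 0.303, -0.336, 0.547], [-0.017, -0.719, -0.695, 1.331], [0.0, 0.0, 0.0, 1.0]]
blue 0.74 [399, 249, 415, 263] [0.467 0.186 0.004]
green 0.67 [360, 237, 373, 250] [0.472 0.05  0.015]
yellow 0.46 [387, 288, 397, 306] [0.631 0.205 0.011]
rail 0.35 [240, 214, 285, 240] [ 0.58 -0.25  0.07]
gate_grip 0.71 [244, 219, 265, 232] [ 0.567 -0.263  0.065]
gate_grip 0.44 [242, 214, 286, 239] [ 0.579 -0.247  0.077]
tipbox 0.65 [187, 183, 219, 204] [ 0.502 -0.549  0.027]
tuberack 0.88 [325, 303, 399, 351] [0.788 0.172 0.005]
tuberack 0.75 
[... 649 characters left out ...]
03, 295, 321, 319] [0.474 0.187 0.004]
yellow 0.72 [250, 288, 266, 310] [0.624 0.204 0.007]
rail 0.91 [289, 188, 345, 226] [ 0.61  -0.308  0.004]
gate_grip 0.65 [300, 190, 306, 204] [ 0.641 -0.246  0.107]
tipbox 0.64 [356, 181, 376, 202] [ 0.481 -0.532  0.025]
tuberack 0.7 [189, 253, 232, 310] [0.759 0.188 0.024]
bottle 0.76 [303, 315, 329, 363] [0.418 0.348 0.029]
beaker 0.59 [234, 310, 260, 350] [0.588 0.359 0.05 ]
jar 0.65 [271, 255, 293, 289] [0.598 0.084 0.027]
dish 0.57 [328, 383, 377, 422] [0.298 0.46  0.012]
spatula 0.77 [236, 225, 270, 255] [ 0.763 -0.115  0.001]
wrist [[0.319, -0.91, -0.265, 0.254], [-0.948, -0.306, -0.089, -0.495], [-0.0, 0.28, -0.96, 0.386], [0.0, 0.0, 0.0, 1.0]]
```

Run:
```python
import cv2,numpy as np
a=cv2.imread('pics/scene0.png')[170:360,170:530]; b=cv2.imread('pics/side0.png')[160:420,180:400]
a=cv2.resize(a,None,fx=2.2,fy=2.2,interpolation=cv2.INTER_CUBIC)
cv2.imwrite('pics/a.png',a)
b=cv2.resize(b,None,fx=2.3,fy=2.3,interpolation=cv2.INTER_CUBIC); cv2.imwrite('pics/b.png',b)
```

```text
(no output)
```

View pics/a.png

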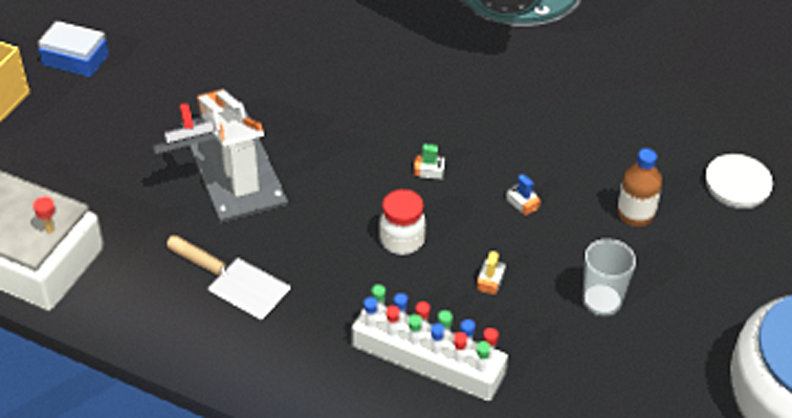

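View pics/b.png

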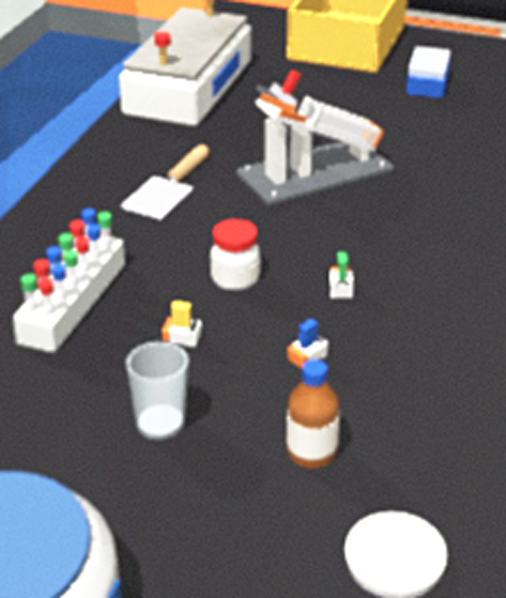

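Scene: the rail (≈(215,130) in the first crop) rises from low x to high x. Green, blue and yellow stand free at (430,165), (523,195) and (490,272). I'll move over the rail for a wrist view.

```bash
python3 -m handwheel '[[[0,0,0],[0.5,0.5,0.25],0],[[0,0,0],[0.65,0.65,0.25],0],[[0,0,0],[0.65,0.65,0.25],0],[[0,0,0],[0.65,0.65,0.25],0],[[0,0,0],[0.65,0.65,0.25],0]]'; python3 -m handwheel '[[[0,0,0],[0.65,0.65,0.25],0],[[0,0,0],[0.65,0.65,0.25],0],[[0,0,0],[0.65,0.65,0.25],0],[[0,0,0],[0.65,0.65,0.25],0],[[0,0,0],[0.5,0.4,0.2],0]]'; python3 -m handwheel '[[[0,0,0],[0,0,0],0],[[0,0,0],[0,0,0],0]]'
cat > look.py <<'E'
from h import *
import sys
s=snap('wrist'); n=sys.argv[1]; cv2.imwrite(f'pics/{n}.png',s[0][...,::-1]); W=cloud(s); np.save(f'{n}.npy',W); np.savez(f'{n}.npz',im=s[0],E=s[4])
print('K',np.round(s[2][[0,1,0,1],[0,1,2,2]]),np.round(s[4],3).tolist(), robot.get_obs()['time'])
for q in sys.argv[2:]:
    for b in robot.boxes_of(q,'wrist')[:2]:
        if b['p']<.3: continue
        l,t,r,bb=[int(x) for x in b['bbox']]; c=np.nanmedian(W[t:bb+1,l:r+1].reshape(-1,3),0)
        print(q,round(b['p'],2),[l,t,r,bb],np.round(c,3))
E
python3 look.py w1 rail gate_grip green
```

```text
time: 2.45
tool_pos: [0.3314, -0.3649, 0.2937]
ee_rot: [3.141, -0.0, 0.324]
wrist_force: [1.1, -0.3, -1.0]
width: 0.094
finger_force: 0.0
time: 2.95
tool_pos: [0.4871, -0.2138, 0.3542]
ee_rot: [3.141, -0.001, 0.327]
wrist_force: [-0.4, -1.2, 0.2]
width: 0.0943
finger_force: 0.0
time: 3.15
tool_pos: [0.4856, -0.2161, 0.3529]
ee_rot: [3.141, 0.001, 0.326]
wrist_force: [-0.7, 0.1, -0.4]
width: 0.0942
finger_force: 0.0
K [348. 348. 319. 238.] [[0.32, -0.909, -0.266, 0.564], [-0.947, -0.307, -0.09, -0.19], [-0.0, 0.28, -0.96, 0.508], [0.0, 0.0, 0.0, 1.0]] 3.2
rail 0.85 [289, 42, 430, 212] [ 0.592 -0.234  0.013]
green 0.86 [118, 143, 158, 161] [0.468 0.039 0.019]
green 0.3 [368, 0, 382, 5] [ 0.747 -0.204  0.01 ]
```

View pics/w1.png

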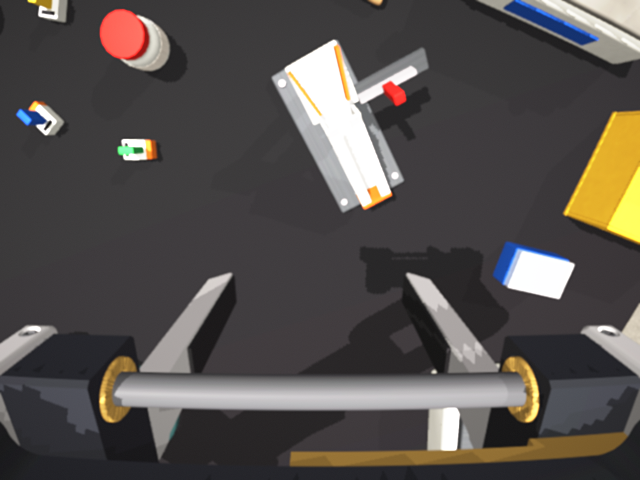

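Clear view: the rail runs from the low end (378,205) up to the apron top (315,55), with the red grip at (395,93), green at (138,150), blue at (40,117) and the jar at (135,40). I'll zoom in on the rail for its corners.

Run:
```python
from h import *
a=cv2.imread('pics/w1.png')[35:215,270:435]
cv2.imwrite('pics/c.png',cv2.resize(a[:150],None,fx=4,fy=4,interpolation=cv2.INTER_CUBIC))
W=np.load('w1.npy'); im=a
P=W[35:215,270:435].reshape(-1,3); m=(P[:,2]>.03); P=P[m]; rgb=a[...,::-1].reshape(-1,3)[m].astype(int)
print(len(P),np.nanmax(P[:,2]))
# apron: fit plane by ransac to all light points
from scipy.optimize import least_squares
w=rgb.min(1)>150; Q=P[w]
best=0; rng=np.random.default_rng(0)
for _ in range(500):
    q=Q[rng.choice(len(Q),3)]; n=np.cross(q[1]-q[0],q[2]-q[0]); 
    if np.linalg.norm(n)<1e-9: continue
    n/=np.linalg.norm(n); inl=abs((Q-q[0])@n)<.002
    if inl.sum()>best: best=inl.sum(); B=inl
c=Q[B].mean(0); n=np.linalg.svd(Q[B]-c)[2][2]; n*=np.sign(n[2]); print(best,len(Q),c,n,'tilt',np.degrees(np.arccos(n[2])),'yaw',np.degrees(np.arctan2(-n[1],-n[0])))
r=(rgb[:,0]>150)&(rgb[:,1]<60); g=P[r]; print('red',r.sum(),g.min(0),g.max(0),np.median(g,0))
i=np.argsort(-g[:,2])[:12]; print(g[i].mean(0))
```

```text
8853 0.14431918135550603
4175 7012 [ 0.60298676 -0.1944028   0.10118318] [-0.34185014 -0.36389586  0.86644   ] tilt 29.95245613785064 yaw 46.78919346150248
red 201 [ 0.61982869 -0.26018101  0.11843635] [ 0.63985324 -0.23748285  0.14186168] [ 0.63085128 -0.24542248  0.13277219]
[ 0.62617711 -0.25068525  0.14112549]
```

View pics/c.png

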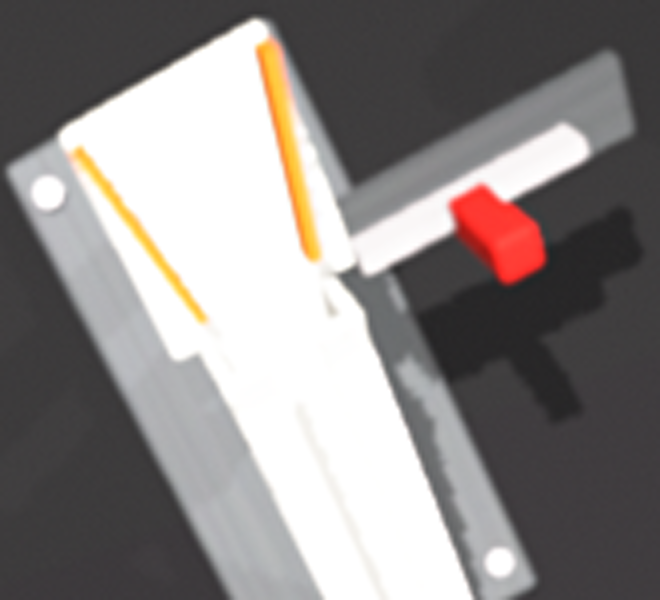

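```bash
cat > fit.py <<'E'
from h import *
from scipy.optimize import least_squares
s=list(snap('scene')); c=robot.calibration('wrist'); s[2]=np.array(c['mtx']); s[3]=np.array(c['D'],float); s[4]=np.load('w1.npz')['E']
def RT(p):
    M=np.eye(4); M[:3,:3]=(R.from_euler('z',p[3])*R.from_euler('y',-np.pi/6)).as_matrix(); M[:3,3]=p[:3]; return M
if __name__=='__main__':
    m=np.array([[190,28,0],[190,-28,0],[122,28,0],[122,-28,0],[188,24,10],[132,15.5,10],[188,-24,10],[132,-15.5,10]])/1000
    px=np.array([[62,132],[265,18],[175,358],[340,270],[78,150],[203,320],[268,42],[315,260]])/4+[270,35]
    f=lambda p:(proj(s,m@RT(p)[:3,:3].T+p[:3])-px).ravel()
    r=least_squares(f,[.5,-.3,.034,.81]); print(r.x,np.degrees(r.x[3])); print(np.round(r.fun.reshape(-1,2),1))
    f2=lambda p:f([p[0],p[1],.034,p[2]]); r2=least_squares(f2,[.5,-.3,.81]); print('z fixed',r2.x,np.degrees(r2.x[2])); print(np.round(r2.fun.reshape(-1,2),1))
    p=[r2.x[0],r2.x[1],.034,r2.x[2]]; np.save('rail.npy',RT(p))
    M=np.linalg.inv(RT(p)); W=np.load('w1.npy')[35:215,270:435]; a=cv2.imread('pics/w1.png')[35:215,270:435,::-1].astype(int)
    L=(W@M[:3,:3].T+M[:3,3])*1000
    red=(a[...,0]>150)&(a[...,1]<60); print('grip rail frame',np.nanpercentile(L[red],[3,50,97],axis=0).round(1))
    wh=a.min(-1)>150
    for lo,hi in [(10,50),(50,110),(135,185)]:
        k=wh&(L[...,0]>lo)&(L[...,0]<hi)&(L[...,2]>-4)&(L[...,2]<30); print(lo,np.nanpercentile(L[k],[2,50,98],axis=0).round(1))
    og=(a[...,0]>180)&(a[...,2]<80)&(a[...,1]>70)&(L[...,0]<40); print('low orange',np.nanpercentile(L[og],[2,50,98],axis=0).round(1))
E
python3 fit.py
```

```text
[ 0.52054583 -0.27384688  0.04415669  0.79374102] 45.47801026907519
[[-0.8 -0.1]
 [-0.3  0.5]
 [-1.2 -0.1]
 [ 3.2 -1.9]
 [ 1.4 -1.5]
 [ 0.5  0.3]
 [-1.3  1.2]
 [-1.3  1.6]]
z fixed [ 0.52193527 -0.27338737  0.79302063] 45.436735291416745
[[ 0.2  0.2]
 [-0.7  1.6]
 [-1.  -1.2]
 [ 2.4 -2.4]
 [ 2.2 -1.3]
 [ 0.5 -0.6]
 [-1.7  2.2]
 [-1.9  1. ]]
grip rail frame [[  52.4 -101.1  -72.4]
 [ 133.3  -58.2   36. ]
 [ 134.7  -53.8   49.2]]
10 [[ 10.9 -21.4   0.4]
 [ 31.2  -4.   27.6]
 [ 49.4  17.5  29.4]]
50 [[ 51.5 -20.5   0.2]
 [ 82.5  -3.2  27.5]
 [109.2  18.2  29.3]]
135 [[ 1.362e+02 -2.700e+01  1.000e-01]
 [ 1.613e+02  1.100e+00  1.700e+00]
 [ 1.841e+02  2.730e+01  1.180e+01]]
low orange [[-45.2 -24.3 -13.2]
 [ -1.   -3.7  22.1]
 [  1.   15.3  29.4]]
```

```bash
python3 -m handwheel '[[[0,0,0],[-0.1,0.5,-0.1],0],[[0,0,0],[-0.1,0.8,-0.1],0],[[0,0,0],[-0.1,0.8,-0.1],0],[[0,0,0],[-0.1,0.8,-0.1],0],[[0,0,0],[-0.1,0.8,-0.1],0]]' >/dev/null; python3 -m handwheel '[[[0,0,0],[-0.1,0.8,-0.1],0],[[0,0,0],[-0.1,0.8,-0.1],0],[[0,0,0],[-0.1,0.6,-0.1],0],[[0,0,0],[0,0.4,0],0],[[0,0,0],[0,0,0],0]]'; python3 look.py w2 blue green yellow
python3 - <<'E'
from h import *
print(robot.get_obs()['joint_positions'].round(3))
E
```

```text
time: 4.4
tool_pos: [0.4449, 0.0999, 0.3127]
ee_rot: [-3.141, 0.0, 0.327]
wrist_force: [0.4, -0.2, 0.1]
width: 0.0943
finger_force: 0.0
K [348. 348. 319. 238.] [[0.321, -0.909, -0.265, 0.523], [-0.947, -0.309, -0.089, 0.126], [-0.001, 0.28, -0.96, 0.468], [0.0, 0.0, 0.0, 1.0]] 4.45
blue 0.69 [246, 143, 275, 179] [0.473 0.187 0.018]
green 0.9 [347, 187, 383, 209] [0.471 0.047 0.019]
yellow 0.96 [268, 13, 302, 58] [0.62  0.2   0.018]
[ 9.100e-02 -1.240e-01  1.416e+00 -1.000e-03  1.849e+00  1.339e+00]
```

View pics/w2.png

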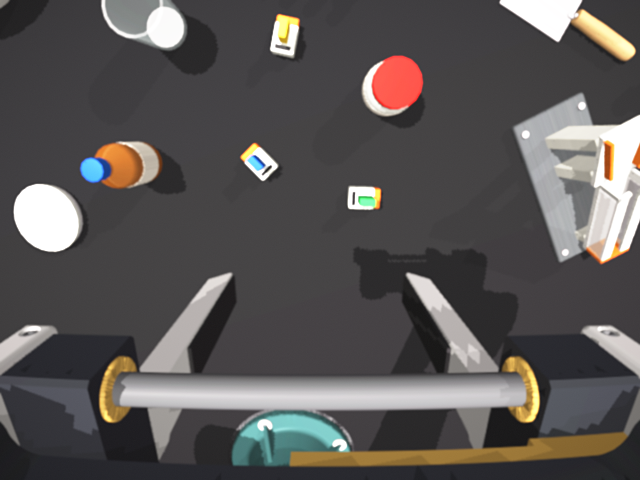

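The view shows blue at (260,162), green at (364,198) and yellow at (285,37), all well clear of the bystanders. Next, their poses.

```bash
cat > pose.py <<'E'
from h import *
import sys
def poses(n,boxes):
    W=np.load(n+'.npy'); a=cv2.imread(f'pics/{n}.png')[...,::-1].astype(int); hsv=cv2.cvtColor(cv2.imread(f'pics/{n}.png'),cv2.COLOR_BGR2HSV)
    for k,(l,t,r,b) in boxes.items():
        l,t,r,b=max(l-6,0),max(t-6,0),r+7,b+7
        w=W[t:b,l:r].reshape(-1,3); h=hsv[t:b,l:r].reshape(-1,3).astype(int)
        body=(w[:,2]>.014)&(w[:,2]<.022); 
        hr={'blue':(95,130),'green':(40,90),'yellow':(20,34)}[k]
        fin=(h[:,0]>=hr[0])&(h[:,0]<=hr[1])&(h[:,1]>110)&(h[:,2]>70); ft=fin&(w[:,2]>.044)
        org=(h[:,0]>=5)&(h[:,0]<19)&(h[:,1]>120)&(w[:,2]>.012)&(w[:,2]<.022)
        rect=cv2.minAreaRect((w[body|ft][:,:2]*1000).astype(np.float32))
        c=np.array(rect[0]); fc=w[ft][:,:2].mean(0)*1000; oc=w[org][:,:2].mean(0)*1000
        fr=cv2.minAreaRect((w[ft][:,:2]*1000).astype(np.float32)); 
        bx=cv2.boxPoints(rect); e=[bx[1]-bx[0],bx[2]-bx[1]]; e=max(e,key=np.linalg.norm); e/=np.linalg.norm(e)
        if e@(c-oc)<0: e=-e
        print(k,'rect',np.round(rect[0]),np.round(rect[1],1),'fin',np.round(fc,1),np.round(fr[1],1),'nose',np.round(oc,1),'yaw',round(np.degrees(np.arctan2(e[1],e[0])),1),'zfin',w[ft][:,2].mean().round(4),'n',body.sum(),ft.sum(),org.sum(),'along',round(float(e@(c-oc)),1))
if __name__=='__main__':
    poses('w2',{'blue':(246,143,275,179),'green':(347,187,383,209),'yellow':(268,13,302,58)})
E
python3 pose.py
```

```text
blue rect [470. 190.] [39.4 27.3] fin [471.4 188.5] [17.4  8.5] nose [489.  197.7] yaw -117.7 zfin 0.049 n 452 111 3 along 15.7
green rect [469.  46.] [26.3 39.6] fin [470.4  47.4] [ 8.2 19. ] nose [467.8  26.5] yaw 108.5 zfin 0.0489 n 423 99 19 along 18.0
yellow rect [622. 202.] [40. 27.] fin [621.1 199.7] [19.6 10. ] nose [639.8 191.8] yaw -174.1 zfin 0.0487 n 542 66 5 along 16.8
```

```bash
cat > to.py <<'E'
from h import *
import sys
# usage: to.py x y z yaw(deg) [rail]  -> needed shift/turn in move units
def need(p,Rt):
    t=T(); d=(np.array(p)-t[:3,3])/.05; rv=R.from_matrix(Rt@t[:3,:3].T).as_rotvec()/(np.pi/2)
    o=robot.get_obs()
    print('shift',d.round(2),'turn',rv.round(3),'| t',round(float(o['time']),2),'F',o['wrist_force'].round(1),'w',round(float(o['width']),4),'j6',o['joint_positions'][5].round(2))
if __name__=='__main__':
    x,y,z,yaw=map(float,sys.argv[1:5]); need([x,y,z],(R.from_euler('z',yaw,degrees=True)*R.from_euler('x',np.pi)).as_matrix())
E
r='[[0,0,0.095],[0.021,0.071,-0.152],0.5]'
python3 -m handwheel '[[[0,0,0.095],[0.021,0.071,-0.152],0.5],[[0,0,0.095],[0.021,0.071,-0.152],0.5],[[0,0,0.095],[0.021,0.071,-0.152],0.5],[[0,0,0.095],[0.021,0.071,-0.152],0.5],[[0,0,0.095],[0.021,0.071,-0.152],0.5]]'
python3 -m handwheel '[[[0,0,0.095],[0.021,0.071,-0.152],0.5],[[0,0,0.095],[0.021,0.071,-0.152],0.5],[[0,0,0.095],[0.021,0.071,-0.152],0.5],[[0,0,0.095],[0.021,0.071,-0.152],0.5],[[0,0,0.095],[0.021,0.071,-0.152],0.5]]' >/dev/null
python3 -m handwheel '[[[0,0,0.095],[0.021,0.071,-0.152],0.5],[[0,0,0.095],[0.021,0.071,-0.152],0.5],[[0,0,0.095],[0.021,0.071,-0.152],0.5],[[0,0,0.095],[0.021,0.071,-0.152],0.5],[[0,0,0.095],[0.021,0.071,-0.152],0.5]]' >/dev/null
python3 -m handwheel '[[[0,0,0.095],[0.021,0.071,-0.152],0.5],[[0,0,0.095],[0.021,0.071,-0.152],0.5],[[0,0,0.095],[0.021,0.071,-0.152],0.5],[[0,0,0.095],[0.021,0.071,-0.152],0.5],[[0,0,0.095],[0.021,0.071,-0.152],0.5]]' >/dev/null
python3 -m handwheel '[[[0,0,0.095],[0.021,0.071,-0.152],0.5],[[0,0,0.095],[0.021,0.071,-0.152],0.5],[[0,0,0.095],[0.021,0.071,-0.152],0.5],[[0,0,0.095],[0.021,0.071,-0.152],0.5],[[0,0,0],[0.021,0.071,-0.152],0.5]]'
python3 to.py .471 .189 .058 242.3
```

```text
time: 5.1
tool_pos: [0.4511, 0.1152, 0.2748]
ee_rot: [3.141, 0.0, 1.075]
wrist_force: [0.2, -0.3, 0.3]
width: 0.0576
finger_force: 0.0
time: 7.1
tool_pos: [0.4724, 0.1864, 0.1227]
ee_rot: [-3.141, 0.0, -2.38]
wrist_force: [-0.4, -0.1, -0.2]
width: 0.0467
finger_force: 0.0
shift [-0.03  0.05 -1.29] turn [0.    0.    0.207] | t 7.1 F [-0.4 -0.1 -0.2] w 0.0467 j6 -2.07
```

```bash
python3 -m handwheel '[[[0,0,0.09],[-0.03,0.05,0],0.5],[[0,0,0.09],[0,0,-0.2],0.5],[[0,0,0.027],[0,0,-0.4],0.5],[[0,0,0],[0,0,-0.4],0.5],[[0,0,0],[0,0,-0.29],0.5]]'; python3 to.py .471 .189 .058 242.3
python3 -m handwheel '[[[0,0,0],[0,0,0],1],[[0,0,0],[0,0,0],1],[[0,0,0],[0,0,0],1],[[0,0,0],[0,0,0],1],[[0,0,0],[0,0,0],1]]'
```

```text
time: 7.6
tool_pos: [0.47, 0.1891, 0.0571]
ee_rot: [3.141, -0.001, -2.056]
wrist_force: [-0.3, 0.6, -0.5]
width: 0.047
finger_force: 0.0
shift [ 0.02 -0.    0.02] turn [ 0.    -0.001  0.001] | t 7.6 F [-0.3  0.6 -0.5] w 0.047 j6 -2.39
time: 8.1
tool_pos: [0.4708, 0.1902, 0.0594]
ee_rot: [-3.141, 0.001, -2.052]
wrist_force: [-0.8, 0.2, 0.2]
width: 0.0106
finger_force: 0.1
```

```bash
cat > rail.py <<'E'
from h import *
from to import need
import sys
M=np.load('rail.npy')
try: M=np.load('rail2.npy')
except Exception:
    pv=(M@[.16,0,0,1])[:3]; M[:3,:3]=(R.from_euler('z',46.3,degrees=True)*R.from_euler('y',-np.pi/6)).as_matrix(); M[:3,3]=pv+[0,0,.001]-M[:3,:3]@[.16,0,0]; np.save('rail2.npy',M)
if __name__=='__main__':
    p=np.array([float(v) for v in sys.argv[1:4]])/1000
    Rt=M[:3,:3]@np.diag([1,-1,-1.]); need(M[:3,:3]@p+M[:3,3],Rt)
    t=T(); print('tcp in rail',((np.linalg.inv(M)@t)[:3,3]*1000).round(1),'1mm uphill =',(M[:3,0]*.02).round(4),'origin',M[:3,3].round(4))
E
python3 -m handwheel '[[[0,0,0],[0,0,0],1],[[0,0,0],[0,0,0.3],1],[[0,0,0],[0,0,0.7],1],[[0,0,-0.09],[0,-0.1,0.7],1],[[0,0,-0.095],[0,-0.2,0.5],1]]'
python3 -m handwheel '[[[0,0,-0.095],[0.1,-0.4,0.4],1],[[0,0,-0.095],[0.1,-0.4,0.3],1],[[0,0,-0.095],[0.1,-0.4,0.3],1],[[0,0,-0.095],[0.1,-0.4,0.2],1],[[0,0,-0.095],[0.1,-0.4,0.2],1]]'
python3 -m handwheel '[[[0,0,-0.095],[0.1,-0.4,0.2],1],[[0,0,-0.095],[0.1,-0.4,0],1],[[0,0,-0.095],[0.1,-0.4,0],1],[[0,0,-0.095],[0.1,-0.4,0],1],[[0,0,-0.095],[0.1,-0.4,0],1]]'
python3 rail.py 168 0 118
```

```text
time: 8.6
tool_pos: [0.4708, 0.1754, 0.171]
ee_rot: [-3.14, 0.003, -2.347]
wrist_force: [0.2, 0.2, -0.3]
width: 0.0097
finger_force: 30.0
time: 9.1
tool_pos: [0.4954, 0.0742, 0.2392]
ee_rot: [3.142, 0.001, -3.095]
wrist_force: [-0.4, 0.7, -0.9]
width: 0.0098
finger_force: 30.0
time: 9.6
tool_pos: [0.5203, -0.0258, 0.2485]
ee_rot: [3.142, -0.0, 2.442]
wrist_force: [0.5, 0.5, -0.9]
width: 0.0096
finger_force: 30.0
shift [ 1.26 -3.73 -0.55] turn [ 0.372  0.02  -1.014] | t 9.6 F [ 0.5  0.5 -0.9] w 0.0096 j6 -1.03
tcp in rail [260.8 174.3  95.9] 1mm uphill = [0.012  0.0125 0.01  ] origin [ 0.5234 -0.2748  0.035 ]
```

```bash
python3 -m handwheel '[[[0.031,0.002,-0.084],[0.1,-0.31,0],1],[[0.031,0.002,-0.084],[0.1,-0.31,0],1],[[0.031,0.002,-0.084],[0.1,-0.31,0],1],[[0.031,0.002,-0.084],[0.1,-0.31,0],1],[[0.031,0.002,-0.084],[0.1,-0.31,0],1]]' >/dev/null
python3 -m handwheel '[[[0.031,0.002,-0.084],[0.1,-0.31,0],1],[[0.031,0.002,-0.084],[0.1,-0.31,0],1],[[0.031,0.002,-0.084],[0.1,-0.31,0],1],[[0.031,0.002,-0.084],[0.1,-0.31,0],1],[[0.031,0.002,-0.084],[0.1,-0.31,0],1]]' >/dev/null
python3 -m handwheel '[[[0.031,0.002,-0.084],[0.1,-0.31,-0.1],1],[[0.031,0.002,-0.084],[0.1,-0.31,-0.1],1],[[0,0,0],[0,0,0],1],[[0,0,0],[0,0,0],1]]'
python3 rail.py 168 0 118; python3 look.py w3 rail gate_grip blue
```

```text
time: 11.0
tool_pos: [0.5799, -0.2108, 0.2383]
ee_rot: [3.141, -0.524, 0.826]
wrist_force: [0.3, -0.3, 0.1]
width: 0.0098
finger_force: 30.0
shift [ 0.07 -0.03 -0.34] turn [-0.     0.    -0.012] | t 11.0 F [ 0.3 -0.3  0.1] w 0.0098 j6 0.05
tcp in rail [175.5   3.4 133.4] 1mm uphill = [0.012  0.0125 0.01  ] origin [ 0.5234 -0.2748  0.035 ]
K [348. 348. 319. 238.] [[0.735, -0.658, 0.162, 0.576], [-0.678, -0.714, 0.175, -0.215], [0.0, -0.238, -0.971, 0.414], [0.0, 0.0, 0.0, 1.0]] 11.05
rail 0.56 [289, 219, 450, 434] [ 0.588 -0.231  0.215]
gate_grip 0.68 [353, 288, 430, 320] [ 0.635 -0.249  0.104]
blue 0.76 [300, 235, 343, 314] [ 0.595 -0.197  0.225]
```

View pics/w3.png

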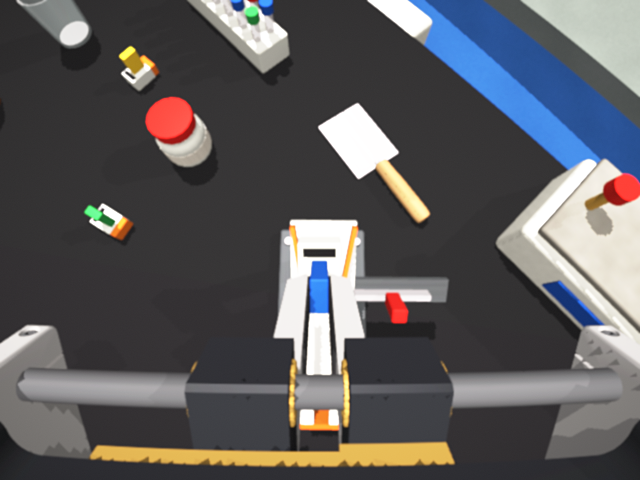

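The view shows the blue cartridge held square at (319,285) above the apron, whose top edge runs from 291 to 357 at row 222. The grip is at (397,307). I'll overlay the rail model to check it.

Run:
```python
from h import *
from scipy.optimize import least_squares
M=np.load('rail2.npy'); im=cv2.imread('pics/w3.png'); c=robot.calibration('wrist')
s=[0,0,np.array(c['mtx']),np.array(c['D'],float),np.load('w3.npz')['E']]
t=s[4]@np.linalg.inv(np.array(c['hand_eye']))
l,tp,f=275,205,4
big=cv2.resize(im[tp:tp+145,l:l+190],None,fx=f,fy=f,interpolation=cv2.INTER_CUBIC)
def draw(pts,M,col,closed=False):
    p=(proj(s,np.array(pts)/1000@M[:3,:3].T+M[:3,3])-[l,tp]+.5)*f
    cv2.polylines(big,[p.round().astype(np.int32).reshape(-1,1,2)],closed,col,1)
draw([[190,28,0],[190,-28,0],[122,-28,0],[122,28,0]],M,(255,0,255),True)
draw([[188,23.5,10],[132,15,10]],M,(0,255,0)); draw([[188,-23.5,10],[132,-15,10]],M,(0,255,0))
draw([[110,20,26.5],[0,20,26.5],[0,-20,26.5],[110,-20,26.5]],M,(255,255,0))
draw([[110,7.5,26.5],[5,7.5,26.5]],M,(255,0,0));draw([[110,-7.5,26.5],[5,-7.5,26.5]],M,(255,0,0))
for y in(-60,): draw([[133,y+6,48],[133,y-6,48],[121,y-6,48],[121,y+6,48]],M,(255,255,255),True)
C=t@np.diag([1,-1,-1,1.]); C[:3,3]=(t@[0,0,.058,1])[:3]
draw([[20,13,18],[20,-13,18],[-20,-13,18],[-20,13,18]],C,(0,128,255),True)
draw([[10,5,48],[10,-5,48],[-10,-5,48],[-10,5,48]],C,(0,128,255),True)
cv2.imwrite('pics/d.png',big)
```

```text
(no output)
```

View pics/d.png

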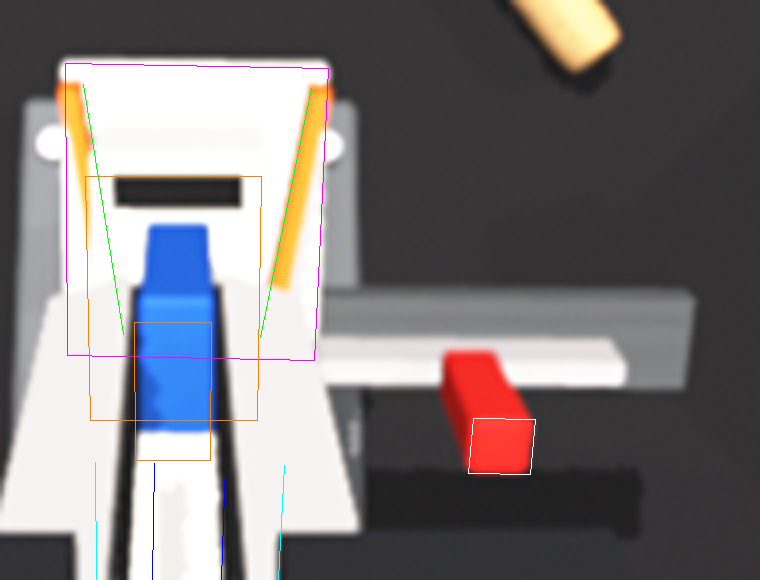

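The model matches within about 1 mm. Apron corners are at (60,60) and (330,60), the grip top is on the model, and the cartridge sits about 4 mm uphill and 1 mm to the right of the tool axis. I'll refine the yaw using the low end.

Run:
```python
from h import *
from scipy.optimize import least_squares
M=np.load('rail2.npy'); im=cv2.imread('pics/w3.png'); c=robot.calibration('wrist')
s=[0,0,np.array(c['mtx']),np.array(c['D'],float),np.load('w3.npz')['E']]
W=np.load('w3.npy')
h=cv2.cvtColor(im,cv2.COLOR_BGR2HSV).astype(int)
o=(h[...,0]>4)&(h[...,0]<20)&(h[...,1]>150)&(h[...,2]>100)
for r in range(408,434,3):
    x=np.where(o[r,280:360])[0]+280; print(r,x.min() if len(x) else None,x.max() if len(x) else None,end=' | ')
print()
print(proj(s,np.array([[0,20,26.5],[0,-20,26.5],[0,0,26.5],[-4,20,26.5],[-4,-20,26.5]])/1000@M[:3,:3].T+M[:3,3]).round(1))
g=im.astype(int).min(-1)
for r in (226,230,234): 
    x=np.where(g[r,270:380]>150)[0]+270; print(r,x.min(),x.max())
for q in (300,320,345):
    print(q,np.where(g[205:240,q]>150)[0].min()+205,end=' ')
Li=np.linalg.inv(M); L=(W@Li[:3,:3].T+Li[:3,3])*1000
k=(g>150)&(L[...,0]>150)&(L[...,0]<187)&(abs(L[...,1])<20)&(abs(L[...,2])<9); q=L[k]; A=np.c_[q[:,:2],np.ones(len(q))]; print('apron plane',np.linalg.lstsq(A,q[:,2],rcond=None)[0],np.median(q[:,2]),len(q))
```

```text
408 289 349 | 411 289 349 | 414 289 344 | 417 289 348 | 420 290 348 | 423 290 348 | 426 291 347 | 429 300 338 | 432 None None | 
[[298.6 422.5]
 [340.8 423.3]
 [319.7 423. ]
 [298.6 425.8]
 [340.7 426.6]]
226 295 352
230 296 351
234 282 362
300 220 320 220 345 220 apron plane [-2.22224094e-02  3.29449989e-03  4.97171629e+00] 0.9082871529552881 687
```

```bash
python3 - <<'E'
from h import *
M=np.load('rail2.npy'); pv=(M@[.08,.0,0,1])[:3]; Rn=(R.from_euler('z',46.5,degrees=True)*R.from_euler('y',-np.pi/6)).as_matrix()
M[:3,3]=pv-Rn@[.08,0,0]+Rn@[.001,.0005,.0005]; M[:3,:3]=Rn; np.save('rail2.npy',M)
E
python3 rail.py 168 1 70
```

```text
shift [ 0.37  0.34 -1.17] turn [ 0.001  0.001 -0.009] | t 11.2 F [ 0.2  0.2 -0.5] w 0.0097 j6 0.05
tcp in rail [175.8   2.8 133.3] 1mm uphill = [0.0119 0.0126 0.01  ] origin [ 0.5237 -0.2742  0.0359]
```

```bash
python3 -m handwheel '[[[0,0,-0.009],[0.09,0.08,-0.29],1],[[0,0,0],[0.09,0.09,-0.29],1],[[0,0,0],[0.09,0.09,-0.29],1],[[0,0,0],[0.1,0.08,-0.3],1],[[0,0,0],[0,0,0],1]]'; python3 rail.py 165 1 60.5
```

```text
time: 11.7
tool_pos: [0.5979, -0.1922, 0.1761]
ee_rot: [-3.135, -0.523, 0.808]
wrist_force: [-0.6, 0.2, -0.9]
width: 0.0094
finger_force: 30.0
shift [ 0.05  0.01 -0.1 ] turn [-0.002 -0.003  0.   ] | t 11.7 F [-0.6  0.2 -0.9] w 0.0094 j6 0.05
tcp in rail [165.8   2.6  66.1] 1mm uphill = [0.0119 0.0126 0.01  ] origin [ 0.5237 -0.2742  0.0359]
```

```bash
python3 -m handwheel '[[[0,0,0],[0.05,0.01,-0.1],1],[[0,0,0],[0,0,0],1]]'>/dev/null; python3 rail.py 160 1 60.5;python3 -m handwheel '[[[0,0,0],[0,0,0],1]]'>/dev/null; python3 rail.py 160 1 60.5; python3 look.py w4 | tail -1
python3 - <<'E'
from h import *
M=np.load('rail2.npy'); im=cv2.imread('pics/w4.png'); c=robot.calibration('wrist')
s=[0,0,np.array(c['mtx']),np.array(c['D'],float),np.load('w4.npz')['E']]
t=s[4]@np.linalg.inv(np.array(c['hand_eye']))
l,tp,f=255,205,4
big=cv2.resize(im[tp:tp+145,l:l+190],None,fx=f,fy=f,interpolation=cv2.INTER_CUBIC)
def draw(pts,M,col,closed=False):
    p=(proj(s,np.array(pts)/1000@M[:3,:3].T+M[:3,3])-[l,tp]+.5)*f
    cv2.polylines(big,[p.round().astype(np.int32).reshape(-1,1,2)],closed,col,1)
draw([[190,28,0],[190,-28,0],[122,-28,0],[122,28,0]],M,(255,0,255),True)
draw([[188,23.5,10],[132,15,10]],M,(0,255,0)); draw([[188,-23.5,10],[132,-15,10]],M,(0,255,0))
C=t@np.diag([1,-1,-1,1.]); C[:3,3]=(t@[.004,0,.058,1])[:3]
draw([[20,13,18],[20,-13,18],[-20,-13,18],[-20,13,18]],C,(0,128,255),True)
draw([[20,13,18],[20,-13,18],[20,-13,0],[20,13,0]],C,(0,128,255),True)
draw([[10,5,48],[10,-5,48],[-10,-5,48],[-10,5,48]],C,(0,128,255),True)
cv2.imwrite('pics/e.png',big)
E
```

```text
shift [-0.08 -0.03 -0.13] turn [-0.     0.001  0.001] | t 11.9 F [-0.4 -0.3  0.1] w 0.0093 j6 0.05
tcp in rail [166.4  -0.9  64.1] 1mm uphill = [0.0119 0.0126 0.01  ] origin [ 0.5237 -0.2742  0.0359]
shift [-0.08 -0.02 -0.15] turn [0.    0.001 0.001] | t 12.0 F [ 0.1 -0.4 -1.1] w 0.0098 j6 0.05
tcp in rail [166.7  -1.1  65. ] 1mm uphill = [0.0119 0.0126 0.01  ] origin [ 0.5237 -0.2742  0.0359]
K [348. 348. 319. 238.] [[0.724, -0.67, 0.166, 0.598], [-0.69, -0.703, 0.172, -0.198], [0.002, -0.239, -0.971, 0.352], [0.0, 0.0, 0.0, 1.0]] 12.05
```

View pics/e.png

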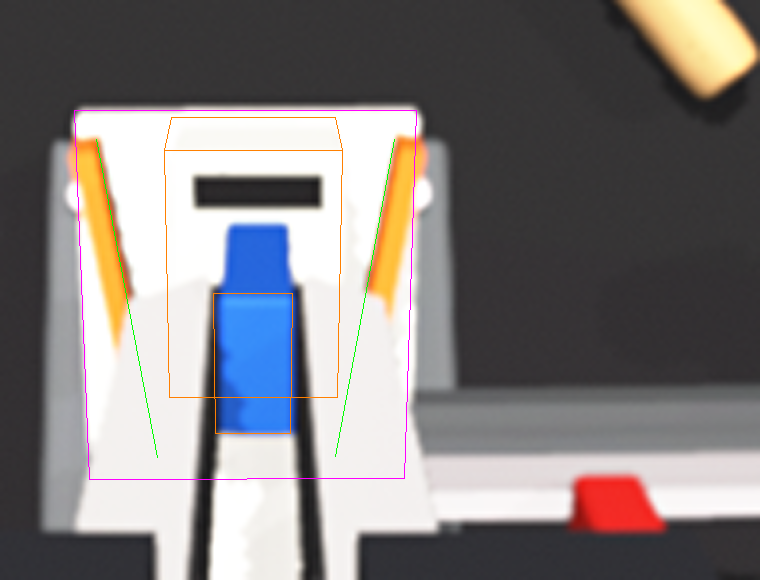

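Cartridge centre (stripe 194–322 → 258) is about 1.7 mm to the right of the apron centre (247.5). I'll correct that, lower it and start the slide.

```bash
python3 -m handwheel '[[[0,0,0],[0.006,0.056,-0.078],1],[[0,0,0],[0,0,0],1]]'>/dev/null; python3 rail.py 160 0.6 60.5; python3 -m handwheel '[[[0,0,0],[-0.06,-0.063,-0.05],1],[[0,0,0],[-0.06,-0.063,-0.05],1],[[0,0,0],[-0.06,-0.063,-0.05],1],[[0,0,0],[-0.06,-0.063,-0.05],1],[[0,0,0],[0,0,0],1]]'|grep force;python3 rail.py 140 0.6 60.5
```

```text
shift [-0.07 -0.1  -0.05] turn [-0.     0.     0.001] | t 12.25 F [-0.5  0.2 -1. ] w 0.0097 j6 0.05
tcp in rail [166.4   1.3  59.7] 1mm uphill = [0.0119 0.0126 0.01  ] origin [ 0.5237 -0.2742  0.0359]
wrist_force: [-0.4, -0.2, -0.7]
finger_force: 30.0
shift [-0.06 -0.08 -0.04] turn [-0.    -0.     0.002] | t 12.75 F [-0.4 -0.2 -0.7] w 0.0097 j6 0.01
tcp in rail [145.3   1.1  59.8] 1mm uphill = [0.0119 0.0126 0.01  ] origin [ 0.5237 -0.2742  0.0359]
```

```bash
for i in 1; do python3 -m handwheel '[[[0,0,0],[-0.06,-0.063,-0.05],1],[[0,0,0],[-0.06,-0.063,-0.05],1],[[0,0,0],[-0.06,-0.063,-0.05],1],[[0,0,0],[0,0,0],1]]'|grep force;python3 rail.py 130 0.6 60.5;  python3 -m handwheel '[[[0,0,0],[-0.06,-0.063,-0.05],1],[[0,0,0],[-0.06,-0.063,-0.05],1],[[0,0,0],[-0.06,-0.063,-0.05],1],[[0,0,0],[0,0,0],1]]'|grep force;python3 rail.py 115 0.6 60.5; done
```

```text
wrist_force: [0.2, 0.1, -0.0]
finger_force: 30.0
shift [-0.   -0.02  0.01] turn [-0.     0.     0.002] | t 13.15 F [ 0.2  0.1 -0. ] w 0.0099 j6 -0.02
tcp in rail [130.4   1.2  59.8] 1mm uphill = [0.0119 0.0126 0.01  ] origin [ 0.5237 -0.2742  0.0359]
wrist_force: [-0.2, 0.0, -0.2]
finger_force: 30.0
shift [-0.   -0.02  0.01] turn [-0.     0.     0.002] | t 13.55 F [-0.2  0.  -0.2] w 0.0095 j6 -0.05
tcp in rail [115.4   1.2  59.8] 1mm uphill = [0.0119 0.0126 0.01  ] origin [ 0.5237 -0.2742  0.0359]
```

```bash
python3 -m handwheel '[[[0,0,0],[-0.06,-0.063,-0.05],1],[[0,0,0],[-0.084,-0.088,-0.07],1],[[0,0,0],[-0.084,-0.088,-0.07],1],[[0,0,0],[-0.084,-0.088,-0.07],1],[[0,0,0],[-0.084,-0.088,-0.07],1]]'|grep force;python3 rail.py 82 0.6 60.5
python3 -m handwheel '[[[0,0,0],[-0.084,-0.088,-0.07],1],[[0,0,0],[-0.084,-0.088,-0.07],1],[[0,0,0],[-0.084,-0.088,-0.07],1],[[0,0,0],[-0.084,-0.088,-0.07],1],[[0,0,0],[-0.084,-0.088,-0.07],1]]'|grep force;python3 rail.py 47 0.6 60.5
python3 -m handwheel '[[[0,0,0],[-0.084,-0.088,-0.07],1],[[0,0,0],[-0.06,-0.063,-0.05],1],[[0,0,0],[-0.06,-0.063,-0.05],1],[[0,0,0],[-0.036,-0.038,-0.03],1],[[0,0,0],[0,0,0],1]]'|grep force;python3 rail.py 27 0.6 60.5
```

```text
wrist_force: [0.7, -0.4, 0.9]
finger_force: 30.0
shift [ 0.   -0.02  0.  ] turn [-0.     0.001  0.001] | t 14.05 F [ 0.7 -0.4  0.9] w 0.0096 j6 -0.11
tcp in rail [82.4  1.2 60.1] 1mm uphill = [0.0119 0.0126 0.01  ] origin [ 0.5237 -0.2742  0.0359]
wrist_force: [-0.2, -0.1, -0.6]
finger_force: 30.0
shift [ 0.   -0.02  0.  ] turn [-0.     0.001  0.001] | t 14.55 F [-0.2 -0.1 -0.6] w 0.0095 j6 -0.17
tcp in rail [47.5  1.2 60.2] 1mm uphill = [0.0119 0.0126 0.01  ] origin [ 0.5237 -0.2742  0.0359]
wrist_force: [0.2, -0.2, 0.4]
finger_force: 30.0
shift [-0.   -0.02 -0.  ] turn [-0.     0.001  0.001] | t 15.05 F [ 0.2 -0.2  0.4] w 0.0099 j6 -0.21
tcp in rail [27.6  1.2 60.2] 1mm uphill = [0.0119 0.0126 0.01  ] origin [ 0.5237 -0.2742  0.0359]
```

Now push gently to the stop, 2 mm at a time.

```bash
for i in 1; do python3 -m handwheel '[[[0,0,0],[-0.036,-0.038,-0.03],1],[[0,0,0],[-0.036,-0.038,-0.03],1],[[0,0,0],[0,0,0],1]]'|grep wrist;python3 rail.py 20 0.6 60.5|tail -1
python3 -m handwheel '[[[0,0,0],[-0.024,-0.025,-0.02],1],[[0,0,0],[0,0,0],1]]'|grep wrist;python3 rail.py 20 0.6 60.5|tail -1
python3 -m handwheel '[[[0,0,0],[-0.024,-0.025,-0.02],1],[[0,0,0],[0,0,0],1]]'|grep wrist;python3 rail.py 20 0.6 60.5|tail -1
python3 -m handwheel '[[[0,0,0],[-0.024,-0.025,-0.02],1],[[0,0,0],[0,0,0],1]]'|grep wrist;python3 rail.py 20 0.6 60.5|tail -1; done
```

```text
wrist_force: [-0.2, -0.6, -0.4]
tcp in rail [21.7  1.2 60.2] 1mm uphill = [0.0119 0.0126 0.01  ] origin [ 0.5237 -0.2742  0.0359]
wrist_force: [-0.0, 0.3, -0.7]
tcp in rail [19.9  1.2 60.3] 1mm uphill = [0.0119 0.0126 0.01  ] origin [ 0.5237 -0.2742  0.0359]
wrist_force: [-0.5, -0.5, -0.3]
tcp in rail [17.8  1.2 60.2] 1mm uphill = [0.0119 0.0126 0.01  ] origin [ 0.5237 -0.2742  0.0359]
wrist_force: [-0.2, -0.7, -1.1]
tcp in rail [15.8  1.2 60.3] 1mm uphill = [0.0119 0.0126 0.01  ] origin [ 0.5237 -0.2742  0.0359]
```

```bash
for i in 1; do 
python3 -m handwheel '[[[0,0,0],[-0.018,-0.019,-0.015],1],[[0,0,0],[0,0,0],1]]'|grep wrist;python3 rail.py 20 0.6 60.5|tail -1
python3 -m handwheel '[[[0,0,0],[-0.018,-0.019,-0.015],1],[[0,0,0],[0,0,0],1]]'|grep wrist;python3 rail.py 20 0.6 60.5|tail -1
python3 -m handwheel '[[[0,0,0],[-0.018,-0.019,-0.015],1],[[0,0,0],[0,0,0],1]]'|grep wrist;python3 rail.py 20 0.6 60.5|tail -1; done
```

```text
wrist_force: [1.3, 1.1, 1.1]
tcp in rail [15.2  1.2 60.3] 1mm uphill = [0.0119 0.0126 0.01  ] origin [ 0.5237 -0.2742  0.0359]
wrist_force: [3.8, 4.5, 2.8]
tcp in rail [14.9  1.2 60.5] 1mm uphill = [0.0119 0.0126 0.01  ] origin [ 0.5237 -0.2742  0.0359]
wrist_force: [4.6, 5.9, 3.8]
tcp in rail [14.6  1.2 60.6] 1mm uphill = [0.0119 0.0126 0.01  ] origin [ 0.5237 -0.2742  0.0359]
```

```bash
python3 -m handwheel '[[[0,0,0],[0,0,0],0.6],[[0,0,0],[0,0,0],0.6],[[0,0,0],[0,0,0],0.6],[[0,0,0],[-0.1,-0.11,0.26],0.6],[[0,0,0],[-0.17,-0.18,0.43],0.6]]'; python3 -m handwheel '[[[0,0,0],[-0.2,-0.22,0.52],0.6],[[0,0,0],[-0.2,-0.22,0.52],0.6],[[0,0,0],[0,0,0],0.6]]'; python3 look.py w5 blue; python3 to.py .4695 .0465 .13 108.5
python3 - <<'E'
from h import *
M=np.load('rail2.npy'); im=cv2.imread('pics/w5.png'); W=np.load('w5.npy'); h=cv2.cvtColor(im,cv2.COLOR_BGR2HSV)
Li=np.linalg.inv(M); L=(W@Li[:3,:3].T+Li[:3,3])*1000
k=(h[...,0]>95)&(h[...,0]<130)&(h[...,1]>110)&(h[...,2]>70)&(abs(L[...,1])<20)&(abs(L[...,0]-25)<60)&(L[...,2]>28)&(L[...,2]<60)
print(k.sum(),np.nanpercentile(L[k],[2,50,98],axis=0).round(1)); v,u=np.where(k); print(u.min(),u.max(),v.min(),v.max())
E
```

```text
time: 17.05
tool_pos: [0.4942, -0.3018, 0.1274]
ee_rot: [-3.138, -0.524, 0.809]
wrist_force: [0.6, 0.5, 0.2]
width: 0.0377
finger_force: 0.0
time: 17.35
tool_pos: [0.4756, -0.3281, 0.1856]
ee_rot: [3.13, -0.522, 0.813]
wrist_force: [0.4, 0.4, 0.9]
width: 0.0379
finger_force: 0.0
K [348. 348. 319. 238.] [[0.722, -0.67, 0.171, 0.471], [-0.692, -0.703, 0.164, -0.331], [0.01, -0.236, -0.972, 0.362], [0.0, 0.0, 0.0, 1.0]] 17.4
blue 0.7 [309, 200, 324, 246] [ 0.53  -0.273  0.07 ]
shift [-0.11  7.44 -1.02] turn [-0.341  0.078  0.674] | t 17.45 F [-0.2  0.4 -0.2] w 0.0373 j6 -0.23
315 [[ 9.3 -4.3 31.2]
 [20.8  0.5 48.4]
 [28.4  4.6 49.8]]
308 319 218 246
```

```bash
python3 -m handwheel '[[[0,0,0],[0,0.4,0.1],0.5],[[-0.038,0.0087,0.075],[0,0.6,0],0.5],[[-0.038,0.0087,0.075],[0,0.6,0],0.5],[[-0.038,0.0087,0.075],[0,0.6,0],0.5],[[-0.038,0.0087,0.075],[0,0.6,0],0.5]]' >/dev/null
python3 -m handwheel '[[[-0.038,0.0087,0.075],[-0.01,0.6,0],0.5],[[-0.038,0.0087,0.075],[-0.01,0.6,0],0.5],[[-0.038,0.0087,0.075],[-0.01,0.6,0],0.5],[[-0.038,0.0087,0.075],[-0.01,0.6,0],0.5],[[-0.038,0.0087,0.075],[-0.01,0.6,0],0.5]]' >/dev/null
python3 -m handwheel '[[[0,0,0],[-0.02,0.6,-0.2],0.5],[[0,0,0],[-0.02,0.6,-0.4],0.5],[[0,0,0],[-0.02,0.4,-0.4],0.5],[[0,0,0],[0,0,0],0.5]]'; python3 to.py .4695 .0465 .057 108.5
```

```text
time: 18.85
tool_pos: [0.4662, 0.0481, 0.1305]
ee_rot: [-3.129, -0.004, 1.9]
wrist_force: [-0.5, -2.0, -1.0]
width: 0.0472
finger_force: 0.0
shift [ 0.07 -0.03 -1.47] turn [ 0.    -0.008 -0.004] | t 18.85 F [-0.5 -2.  -1. ] w 0.0472 j6 -0.35
```

```bash
python3 -m handwheel '[[[0,-0.008,-0.004],[0.05,-0.07,-0.3],0.5],[[0,0,0],[0,0,-0.5],0.5],[[0,0,0],[0,0,-0.4],0.5],[[0,0,0],[0,0,-0.26],0.5],[[0,0,0],[0,0,0],0.5]]'; python3 to.py .4685 .0445 .057 108.5
python3 -m handwheel '[[[0,0,0],[0,0,0],1],[[0,0,0],[0,0,0],1],[[0,0,0],[0,0,0],1],[[0,0,0],[0,0,0],1],[[0,0,0],[0,0,0],1]]'
python3 -m handwheel '[[[0,0,0],[0,0,0],1],[[0,0,0],[0,0,0.3],1],[[0,0,0],[0,0,0.7],1],[[0,0,0],[0,0,0.8],1],[[0,0,0],[0,0,0.8],1]]'; python3 rail.py 168 1.2 75
```

```text
time: 19.35
tool_pos: [0.4707, 0.0416, 0.0602]
ee_rot: [3.138, 0.003, 1.889]
wrist_force: [-0.5, 0.5, 0.2]
width: 0.047
finger_force: 0.0
shift [-0.04  0.06 -0.06] turn [0.001 0.003 0.003] | t 19.35 F [-0.5  0.5  0.2] w 0.047 j6 -0.35
time: 19.85
tool_pos: [0.4726, 0.042, 0.0629]
ee_rot: [3.132, 0.005, 1.889]
wrist_force: [0.1, -0.3, -0.5]
width: 0.0105
finger_force: 5.2
time: 20.35
tool_pos: [0.4718, 0.0421, 0.1933]
ee_rot: [3.134, 0.004, 1.889]
wrist_force: [2.2, 0.3, -0.3]
width: 0.0096
finger_force: 29.7
shift [ 2.51 -4.74 -0.17] turn [ 0.345 -0.072 -0.668] | t 20.35 F [ 2.2  0.3 -0.3] w 0.0096 j6 -0.35
tcp in rail [246.5 255.3  39.4] 1mm uphill = [0.0119 0.0126 0.01  ] origin [ 0.5237 -0.2742  0.0359]
```

```bash
python3 -m handwheel '[[[0.038,-0.008,-0.074],[0.1,-0.2,0.4],1],[[0.038,-0.008,-0.074],[0.2,-0.4,0.4],1],[[0.038,-0.008,-0.074],[0.2,-0.4,0.1],1],[[0.038,-0.008,-0.074],[0.2,-0.4,0],1],[[0.038,-0.008,-0.074],[0.2,-0.4,0],1]]' >/dev/null
python3 -m handwheel '[[[0.038,-0.008,-0.074],[0.25,-0.4,0],1],[[0.038,-0.008,-0.074],[0.25,-0.4,0],1],[[0.038,-0.008,-0.074],[0.25,-0.4,0],1],[[0.038,-0.008,-0.074],[0.25,-0.4,0],1],[[0,0,0],[0.25,-0.4,0],1]]' >/dev/null
python3 -m handwheel '[[[0,0,0],[0.25,-0.4,0],1],[[0,0,0],[0.2,-0.4,-0.2],1],[[0,0,0],[0.15,-0.2,-0.3],1],[[0,0,0],[0,0,0],1],[[0,0,0],[0,0,0],1]]' |head -3; python3 rail.py 168 0.6 75
```

```text
time: 21.85
tool_pos: [0.6095, -0.1975, 0.2117]
ee_rot: [3.141, -0.519, 0.815]
shift [-0.24  0.04 -0.54] turn [ 0.002 -0.002 -0.002] | t 21.85 F [ 0.2  0.2 -0.5] w 0.0094 j6 0.09
tcp in rail [187.2  -9.5  94.9] 1mm uphill = [0.0119 0.0126 0.01  ] origin [ 0.5237 -0.2742  0.0359]
```

```bash
python3 -m handwheel '[[[0.002,-0.002,-0.002],[-0.12,0.02,-0.17],1],[[0,0,0],[-0.12,0.02,-0.17],1],[[0,0,0],[0,0,-0.18],1],[[0,0,0],[0,0,0],1],[[0,0,0],[0,0,0],1]]' >/dev/null; python3 rail.py 168 0.6 66
cat > chk.py <<'E'
from h import *
import sys
n,col=sys.argv[1:3]
M=np.load('rail2.npy'); im=cv2.imread(f'pics/{n}.png'); g=im.astype(int); h=cv2.cvtColor(im,cv2.COLOR_BGR2HSV).astype(int); W=np.load(n+'.npy')
c=robot.calibration('wrist'); E=np.load(n+'.npz')['E']; t=E@np.linalg.inv(np.array(c['hand_eye']))
Li=np.linalg.inv(M); L=(W@Li[:3,:3].T+Li[:3,3])*1000; Ti=np.linalg.inv(t); S=(W@Ti[:3,:3].T+Ti[:3,3])*1000
lo,hi={'blue':(95,130),'green':(40,90),'yellow':(20,34)}[col]
fin=(h[...,0]>=lo)&(h[...,0]<=hi)&(h[...,1]>110)&(h[...,2]>70)&(abs(S[...,1])<15)&(abs(S[...,0])<25)&(S[...,2]>0)&(S[...,2]<20)
q=S[fin]; q=q[q[:,2]<np.percentile(q[:,2],40)+1.5]; print('fin top in tool',np.percentile(q,[3,50,97],axis=0).round(1),len(q))
st=(g.max(-1)<70)&(abs(S[...,2]-40)<6)&(abs(S[...,1])<14)&(S[...,0]>8)&(S[...,0]<26); q=S[st]; print('stripe tool',np.percentile(q,[3,50,97],axis=0).round(1),len(q)); v,u=np.where(st); print('cols',u.min(),u.max())
ap=(g.min(-1)>150)&(L[...,0]>165)&(L[...,0]<195)&(abs(L[...,1])<36)&(abs(L[...,2])<5); q=L[ap]; print('apron rail',np.percentile(q,[1,50,99],axis=0).round(1),len(q))
v,u=np.where(ap); r=v.min()+4
for rr in (r,r+3): x=u[v==rr]; print('apron row',rr,x.min(),x.max(),(x.min()+x.max())/2)
E
python3 look.py w6 green|tail -2; python3 chk.py w6 green; python3 chk.py w4 blue
```

```text
shift [ 0.06  0.07 -0.18] turn [0.001 0.001 0.   ] | t 22.35 F [-0.2  0.2  0. ] w 0.0097 j6 0.05
tcp in rail [168.5   0.4  76.1] 1mm uphill = [0.0119 0.0126 0.01  ] origin [ 0.5237 -0.2742  0.0359]
K [348. 348. 319. 238.] [[0.725, -0.668, 0.165, 0.594], [-0.689, -0.705, 0.171, -0.2], [0.002, -0.238, -0.971, 0.362], [0.0, 0.0, 0.0, 1.0]] 22.4
green 0.85 [295, 231, 341, 308] [ 0.614 -0.179  0.165]
fin top in tool [[-2.3 -4.3  6. ]
 [ 6.7  0.7 13.4]
 [15.3  5.3 14.5]] 635
stripe tool [[18.6 -8.4 41.4]
 [20.5  0.7 42.6]
 [22.6  8.1 43.7]] 192
cols 303 332
apron rail [[165.3 -28.   -4.5]
 [179.8 -15.2   0.4]
 [188.4  27.5   3.4]] 874
apron row 235 278 359 318.5
apron row 238 284 353 318.5
fin top in tool [[-5.5 -4.4  6.2]
 [ 4.1  0.2 10.4]
 [12.9  5.3 11.5]] 678
stripe tool [[15.9 -7.8 38.5]
 [17.6  0.7 39.7]
 [19.5  9.2 40.7]] 186
cols 304 334
apron rail [[165.6 -27.8  -4.6]
 [181.3  12.6   0.3]
 [188.4  27.4   2.9]] 1144
apron row 237 274 358 316.0
apron row 240 280 353 316.5
```

```bash
python3 -m handwheel '[[[0,0,0],[0.022,0.024,-0.127],1],[[0,0,0],[0.022,0.024,-0.126],1],[[0,0,0],[0,0,0],1],[[0,0,0],[0,0,0],1]]'|grep wrist; python3 rail.py 165 0.4 63.5; python3 -m handwheel '[[[0,0,0],[-0.06,-0.063,-0.05],1],[[0,0,0],[-0.06,-0.063,-0.05],1],[[0,0,0],[-0.06,-0.063,-0.05],1],[[0,0,0],[-0.06,-0.063,-0.05],1],[[0,0,0],[0,0,0],1]]'|grep wrist;python3 rail.py 145 0.4 63.5
```

```text
wrist_force: [-1.1, 0.3, -0.6]
shift [-0.  0.  0.] turn [0.001 0.001 0.   ] | t 22.85 F [-1.1  0.3 -0.6] w 0.0096 j6 0.04
tcp in rail [164.9   0.3  63.3] 1mm uphill = [0.0119 0.0126 0.01  ] origin [ 0.5237 -0.2742  0.0359]
wrist_force: [0.5, 0.6, -0.7]
shift [0.01 0.02 0.01] turn [0.001 0.001 0.001] | t 23.35 F [ 0.5  0.6 -0.7] w 0.0093 j6 0.01
tcp in rail [144.    0.2  63.6] 1mm uphill = [0.0119 0.0126 0.01  ] origin [ 0.5237 -0.2742  0.0359]
```

```bash
python3 -m handwheel '[[[0,0,0],[-0.067,-0.056,-0.05],1],[[0,0,0],[-0.06,-0.063,-0.05],1],[[0,0,0],[-0.06,-0.063,-0.05],1],[[0,0,0],[0,0,0],1]]'|grep wrist;python3 rail.py 130 0.6 63.5|tail -1;  python3 -m handwheel '[[[0,0,0],[-0.06,-0.063,-0.05],1],[[0,0,0],[-0.06,-0.063,-0.05],1],[[0,0,0],[-0.06,-0.063,-0.05],1],[[0,0,0],[0,0,0],1]]'|grep wrist;python3 rail.py 115 0.6 63.5|tail -1
```

```text
wrist_force: [0.3, 0.3, -0.7]
tcp in rail [129.1   0.8  63.6] 1mm uphill = [0.0119 0.0126 0.01  ] origin [ 0.5237 -0.2742  0.0359]
wrist_force: [0.5, 0.2, -0.3]
tcp in rail [114.2   0.3  63.9] 1mm uphill = [0.0119 0.0126 0.01  ] origin [ 0.5237 -0.2742  0.0359]
```

```bash
python3 -m handwheel '[[[0,0,0],[-0.084,-0.088,-0.07],1],[[0,0,0],[-0.084,-0.088,-0.07],1],[[0,0,0],[-0.084,-0.088,-0.07],1],[[0,0,0],[-0.084,-0.088,-0.07],1],[[0,0,0],[-0.084,-0.088,-0.07],1]]'|grep wrist
python3 -m handwheel '[[[0,0,0],[-0.084,-0.088,-0.07],1],[[0,0,0],[-0.084,-0.088,-0.07],1],[[0,0,0],[-0.06,-0.063,-0.05],1],[[0,0,0],[0,0,0],1]]'|grep wrist;python3 rail.py 60 0.6 63.5|tail -1
python3 -m handwheel '[[[0,0,0],[-0.036,-0.038,-0.03],1],[[0,0,0],[0,0,0],1]]'|grep wrist;python3 rail.py 57 0.6 63.5|tail -1
python3 -m handwheel '[[[0,0,0],[-0.036,-0.038,-0.03],1],[[0,0,0],[0,0,0],1]]'|grep wrist;python3 rail.py 57 0.6 63.5|tail -1
python3 -m handwheel '[[[0,0,0],[-0.024,-0.025,-0.02],1],[[0,0,0],[0,0,0],1]]'|grep wrist;python3 rail.py 57 0.6 63.5|tail -1
```

```text
wrist_force: [2.6, -0.6, 0.8]
wrist_force: [1.3, -2.1, 1.4]
tcp in rail [59.9  0.4 64.1] 1mm uphill = [0.0119 0.0126 0.01  ] origin [ 0.5237 -0.2742  0.0359]
wrist_force: [2.8, -1.8, 1.0]
tcp in rail [57.7  0.6 64.1] 1mm uphill = [0.0119 0.0126 0.01  ] origin [ 0.5237 -0.2742  0.0359]
wrist_force: [2.3, -1.4, 0.0]
tcp in rail [54.8  0.6 64.1] 1mm uphill = [0.0119 0.0126 0.01  ] origin [ 0.5237 -0.2742  0.0359]
wrist_force: [3.7, -0.8, 0.9]
tcp in rail [52.8  0.6 64. ] 1mm uphill = [0.0119 0.0126 0.01  ] origin [ 0.5237 -0.2742  0.0359]
```

```bash
for i in 1; do 
python3 -m handwheel '[[[0,0,0],[-0.018,-0.019,-0.015],1],[[0,0,0],[0,0,0],1]]'|grep wrist;python3 rail.py 20 0.6 60.5|tail -1
python3 -m handwheel '[[[0,0,0],[-0.018,-0.019,-0.015],1],[[0,0,0],[0,0,0],1]]'|grep wrist;python3 rail.py 20 0.6 60.5|tail -1
python3 -m handwheel '[[[0,0,0],[-0.012,-0.012,-0.01],1],[[0,0,0],[0,0,0],1]]'|grep wrist;python3 rail.py 20 0.6 60.5|tail -1; done
```

```text
wrist_force: [5.1, -0.8, 1.9]
tcp in rail [51.9  0.7 64.2] 1mm uphill = [0.0119 0.0126 0.01  ] origin [ 0.5237 -0.2742  0.0359]
wrist_force: [6.6, 0.8, 3.3]
tcp in rail [51.5  0.8 64.3] 1mm uphill = [0.0119 0.0126 0.01  ] origin [ 0.5237 -0.2742  0.0359]
wrist_force: [6.7, 1.3, 4.1]
tcp in rail [51.3  0.8 64.3] 1mm uphill = [0.0119 0.0126 0.01  ] origin [ 0.5237 -0.2742  0.0359]
```

```bash
python3 -m handwheel '[[[0,0,0],[0,0,0],0.6],[[0,0,0],[0,0,0],0.6],[[0,0,0],[0,0,0],0.6],[[0,0,0],[-0.1,-0.11,0.26],0.6],[[0,0,0],[-0.17,-0.18,0.43],0.6]]' >/dev/null; python3 -m handwheel '[[[0,0,0],[-0.2,-0.22,0.52],0.6],[[0,0,0],[-0.2,-0.22,0.52],0.6],[[0,0,0],[0,0,0],0.6]]'|grep -E "pos|wrist"; python3 look.py w7 green|tail -1; python3 to.py .6205 .2 .13 186
python3 - <<'E'
from h import *
M=np.load('rail2.npy'); im=cv2.imread('pics/w7.png'); W=np.load('w7.npy'); h=cv2.cvtColor(im,cv2.COLOR_BGR2HSV)
Li=np.linalg.inv(M); L=(W@Li[:3,:3].T+Li[:3,3])*1000
for lo,hi in((95,130),(40,90)):
    k=(h[...,0]>lo)&(h[...,0]<hi)&(h[...,1]>110)&(h[...,2]>70)&(abs(L[...,1])<20)&(abs(L[...,0]-45)<60)&(L[...,2]>28)&(L[...,2]<60)
    print(k.sum(),np.nanpercentile(L[k],[2,50,98],axis=0).round(1) if k.any() else '')
E
```

```text
tool_pos: [0.4967, -0.306, 0.2075]
wrist_force: [0.3, -0.2, 0.5]
green 0.89 [304, 200, 325, 247] [ 0.549 -0.249  0.09 ]
shift [ 2.48 10.07 -1.46] turn [-0.387 -0.187  1.506] | t 27.15 F [ 0.1 -0.1 -0.5] w 0.0373 j6 -0.16
279 [[10.2 -3.8 30. ]
 [22.5  0.5 48. ]
 [28.4  4.  49.7]]
297 [[49.8 -3.7 30.8]
 [61.   0.4 48.3]
 [68.3  4.6 49.9]]
```

```bash
python3 -m handwheel '[[[-0.0228,-0.011,0.0886],[0.1,0.5,0.3],0.5],[[-0.0228,-0.011,0.0886],[0.14,0.59,0.2],0.5],[[-0.0228,-0.011,0.0886],[0.14,0.59,0],0.5],[[-0.0228,-0.011,0.0886],[0.14,0.59,0],0.5],[[-0.0228,-0.011,0.0886],[0.14,0.59,0],0.5]]' >/dev/null
python3 -m handwheel '[[[-0.0228,-0.011,0.0886],[0.14,0.59,0],0.5],[[-0.0228,-0.011,0.0886],[0.14,0.59,0],0.5],[[-0.0228,-0.011,0.0886],[0.14,0.59,0],0.5],[[-0.0228,-0.011,0.0886],[0.14,0.59,0],0.5],[[-0.0228,-0.011,0.0886],[0.14,0.59,0],0.5]]' >/dev/null
python3 -m handwheel '[[[-0.0228,-0.011,0.0886],[0.14,0.59,0],0.5],[[-0.0228,-0.011,0.0886],[0.14,0.59,0],0.5],[[-0.0228,-0.011,0.0886],[0.14,0.59,0],0.5],[[-0.0228,-0.011,0.0886],[0.14,0.59,0],0.5],[[-0.0228,-0.011,0.0886],[0.14,0.59,0],0.5]]' >/dev/null
python3 -m handwheel '[[[-0.0228,-0.011,0.0886],[0.14,0.59,0],0.5],[[-0.0228,-0.011,0.0886],[0.14,0.59,-0.2],0.5],[[0,0,0],[0,0,-0.4],0.5],[[0,0,0],[0,0,-0.4],0.5],[[0,0,0],[0,0,0],0.5]]'; python3 to.py .6205 .2 .058 186
```

```text
time: 29.15
tool_pos: [0.6105, 0.1948, 0.1709]
ee_rot: [-3.138, -0.011, -3.034]
wrist_force: [0.4, -0.7, -1.2]
width: 0.047
finger_force: 0.0
shift [ 0.2   0.1  -2.26] turn [ 0.003 -0.007 -0.002] | t 29.15 F [ 0.4 -0.7 -1.2] w 0.047 j6 -1.46
```

```bash
python3 -m handwheel '[[[0.003,-0.007,-0.002],[0.2,0.1,-0.3],0.5],[[0,0,0],[0,0,-0.5],0.5],[[0,0,0],[0,0,-0.5],0.5],[[0,0,0],[0,0,0],0.5],[[0,0,0],[0,0,0],0.5]]' >/dev/null; python3 to.py .6205 .2 .058 186
```

```text
shift [-0.06  0.02 -1.08] turn [-0.002  0.006  0.002] | t 29.65 F [-0.1  0.8  0.7] w 0.0472 j6 -1.45
```

```bash
python3 -m handwheel '[[[0,0.003,0],[-0.04,0.02,-0.4],0.5],[[0,0,0],[0,0,-0.4],0.5],[[0,0,0],[0,0,-0.24],0.5],[[0,0,0],[0,0,0],0.5],[[0,0,0],[0,0,0],0.5]]' >/dev/null; python3 to.py .6205 .2 .058 186
```

```text
shift [-0.04 -0.01 -0.07] turn [-0.002  0.005  0.002] | t 30.15 F [ 0.  -0.4  0.3] w 0.0469 j6 -1.45
```

```bash
python3 -m handwheel '[[[0,0.003,0],[-0.04,0,-0.05],0.5],[[0,0,0],[0,0,0],1],[[0,0,0],[0,0,0],1],[[0,0,0],[0,0,0],1],[[0,0,0],[0,0,0],1]]' >/dev/null
python3 -m handwheel '[[[0,0,0],[0,0,0],1],[[0,0,0],[0,0,0],1],[[0,0,0],[0,0,0.3],1],[[0,0,0],[0,0,0.7],1],[[0,0,0],[0,0,0.8],1]]' 
python3 -m handwheel '[[[0,0,0],[0,0,0.8],1],[[0,0,0],[0,0,0.6],1],[[0,0,0],[0,0,0.4],1]]'|grep pos; python3 rail.py 168 0.5 90
```

```text
time: 31.15
tool_pos: [0.6186, 0.2, 0.1477]
ee_rot: [3.139, -0.001, -3.039]
wrist_force: [0.5, -0.6, 0.3]
width: 0.0098
finger_force: 30.0
tool_pos: [0.6204, 0.2005, 0.2429]
shift [-0.56 -8.03 -0.9 ] turn [ 0.391  0.195 -1.502] | t 31.45 F [0.1 1.2 0.1] w 0.0097 j6 -1.45
tcp in rail [459.3 256.6 -26.2] 1mm uphill = [0.0119 0.0126 0.01  ] origin [ 0.5237 -0.2742  0.0359]
```

```bash
python3 -m handwheel '[[[0.023,0.0115,-0.0884],[-0.03,-0.4,0],1],[[0.023,0.0115,-0.0884],[-0.03,-0.47,0],1],[[0.023,0.0115,-0.0884],[-0.03,-0.47,0],1],[[0.023,0.0115,-0.0884],[-0.03,-0.47,0],1],[[0.023,0.0115,-0.0884],[-0.03,-0.47,0],1]]' >/dev/null
python3 -m handwheel '[[[0.023,0.0115,-0.0884],[-0.03,-0.47,0],1],[[0.023,0.0115,-0.0884],[-0.03,-0.47,0],1],[[0.023,0.0115,-0.0884],[-0.03,-0.47,0],1],[[0.023,0.0115,-0.0884],[-0.03,-0.47,0],1],[[0.023,0.0115,-0.0884],[-0.03,-0.47,0],1]]' >/dev/null
python3 -m handwheel '[[[0.023,0.0115,-0.0884],[-0.03,-0.47,0],1],[[0.023,0.0115,-0.0884],[-0.03,-0.47,0],1],[[0.023,0.0115,-0.0884],[-0.03,-0.47,0],1],[[0.023,0.0115,-0.0884],[-0.03,-0.47,0],1],[[0.023,0.0115,-0.0884],[-0.03,-0.47,0],1]]' >/dev/null
python3 -m handwheel '[[[0.023,0.0115,-0.0884],[-0.03,-0.47,-0.2],1],[[0.023,0.0115,-0.0884],[-0.03,-0.47,-0.3],1],[[0,0,0],[0,0,-0.3],1],[[0,0,0],[0,0,0],1],[[0,0,0],[0,0,0],1]]'|grep pos; python3 rail.py 168 0.5 77
```

```text
tool_pos: [0.5943, -0.1948, 0.1981]
shift [ 0.05 -0.03 -0.23] turn [-0.004  0.003 -0.001] | t 33.45 F [-0.3 -0.2  0.6] w 0.0095 j6 0.05
tcp in rail [173.1   3.4  87.4] 1mm uphill = [0.0119 0.0126 0.01  ] origin [ 0.5237 -0.2742  0.0359]
```

```bash
python3 -m handwheel '[[[-0.004,0.003,-0.001],[0.05,-0.03,-0.23],1],[[0,0,0],[0,0,0],1],[[0,0,0],[0,0,0],1]]'|grep pos; python3 look.py w8 yellow|tail -1; python3 rail.py 165 0.5 63.5;  python3 chk.py w8 yellow
```

```text
tool_pos: [0.5969, -0.1964, 0.1861]
yellow 0.77 [296, 238, 342, 317] [ 0.61  -0.183  0.175]
shift [ 0.06  0.07 -0.26] turn [ 0.001 -0.     0.001] | t 33.85 F [-0.4 -0.7  0.6] w 0.0095 j6 0.05
tcp in rail [1.676e+02 1.000e-01 7.720e+01] 1mm uphill = [0.0119 0.0126 0.01  ] origin [ 0.5237 -0.2742  0.0359]
fin top in tool [[-8.4 -4.4  5.8]
 [ 1.2  0.7  8.6]
 [10.1  5.3  9.7]] 685
stripe tool [[13.2 -7.7 36.6]
 [15.1  0.7 37.8]
 [16.8  9.1 39. ]] 191
cols 304 334
apron rail [[165.6 -27.7  -3.9]
 [183.4  -1.    0.4]
 [188.4  27.1   3. ]] 1330
apron row 233 279 359 319.0
apron row 236 284 354 319.0
```

```bash
python3 -m handwheel '[[[0,0,0],[0.032,0.034,-0.116],1],[[0,0,0],[0.032,0.034,-0.115],1],[[0,0,0],[0.032,0.033,-0.115],1],[[0,0,0],[0,0,0],1],[[0,0,0],[0,0,0],1]]'|grep wrist; python3 rail.py 165 0.3 58.5; python3 -m handwheel '[[[0,0,0],[-0.06,-0.063,-0.05],1],[[0,0,0],[-0.06,-0.063,-0.05],1],[[0,0,0],[-0.06,-0.063,-0.05],1],[[0,0,0],[-0.06,-0.063,-0.05],1],[[0,0,0],[0,0,0],1]]'|grep wrist;python3 rail.py 145 0.4 58.5
```

```text
wrist_force: [0.8, -0.4, 0.2]
shift [0.01 0.01 0.01] turn [ 0.    -0.001  0.001] | t 34.35 F [ 0.8 -0.4  0.2] w 0.0093 j6 0.04
tcp in rail [164.2   0.3  58.2] 1mm uphill = [0.0119 0.0126 0.01  ] origin [ 0.5237 -0.2742  0.0359]
wrist_force: [0.1, -0.9, -0.2]
shift [0.02 0.02 0.02] turn [ 0.    -0.001  0.002] | t 34.85 F [ 0.1 -0.9 -0.2] w 0.0101 j6 0.01
tcp in rail [143.3   0.2  58.5] 1mm uphill = [0.0119 0.0126 0.01  ] origin [ 0.5237 -0.2742  0.0359]
```

```bash
python3 -m handwheel '[[[0,0,0],[-0.063,-0.06,-0.05],1],[[0,0,0],[-0.06,-0.063,-0.05],1],[[0,0,0],[-0.06,-0.063,-0.05],1],[[0,0,0],[0,0,0],1]]'|grep wrist;python3 rail.py 130 0.6 63.5|tail -1;  python3 -m handwheel '[[[0,0,0],[-0.06,-0.063,-0.05],1],[[0,0,0],[-0.06,-0.063,-0.05],1],[[0,0,0],[-0.06,-0.063,-0.05],1],[[0,0,0],[-0.06,-0.063,-0.05],1],[[0,0,0],[0,0,0],1]]'|grep wrist;python3 rail.py 115 0.6 63.5|tail -1
python3 -m handwheel '[[[0,0,0],[-0.036,-0.038,-0.03],1],[[0,0,0],[-0.036,-0.038,-0.03],1],[[0,0,0],[0,0,0],1]]'|grep wrist;python3 rail.py 57 0.6 63.5|tail -1
```

```text
wrist_force: [0.1, -0.6, -0.4]
tcp in rail [128.4   0.5  58.5] 1mm uphill = [0.0119 0.0126 0.01  ] origin [ 0.5237 -0.2742  0.0359]
wrist_force: [-1.1, -0.4, -0.8]
tcp in rail [108.3   0.5  58.5] 1mm uphill = [0.0119 0.0126 0.01  ] origin [ 0.5237 -0.2742  0.0359]
wrist_force: [-0.1, -0.5, -1.4]
tcp in rail [102.8   0.4  58.7] 1mm uphill = [0.0119 0.0126 0.01  ] origin [ 0.5237 -0.2742  0.0359]
```

```bash
for i in 1; do 
python3 -m handwheel '[[[0,0,0],[-0.036,-0.038,-0.03],1],[[0,0,0],[0,0,0],1]]'|grep wrist;python3 rail.py 20 0.6 60.5|tail -1
python3 -m handwheel '[[[0,0,0],[-0.018,-0.019,-0.015],1],[[0,0,0],[0,0,0],1]]'|grep wrist;python3 rail.py 20 0.6 60.5|tail -1
python3 -m handwheel '[[[0,0,0],[-0.012,-0.013,-0.01],1],[[0,0,0],[0,0,0],1]]'|grep wrist;python3 rail.py 20 0.6 60.5|tail -1
python3 -m handwheel '[[[0,0,0],[-0.012,-0.013,-0.01],1],[[0,0,0],[0,0,0],1]]'|grep wrist;python3 rail.py 20 0.6 60.5|tail -1; done
```

```text
wrist_force: [0.4, 0.1, -0.3]
tcp in rail [99.8  0.5 58.7] 1mm uphill = [0.0119 0.0126 0.01  ] origin [ 0.5237 -0.2742  0.0359]
wrist_force: [-0.5, -0.6, -1.2]
tcp in rail [98.5  0.4 58.8] 1mm uphill = [0.0119 0.0126 0.01  ] origin [ 0.5237 -0.2742  0.0359]
wrist_force: [1.1, 1.4, 0.5]
tcp in rail [98.1  0.3 58.9] 1mm uphill = [0.0119 0.0126 0.01  ] origin [ 0.5237 -0.2742  0.0359]
wrist_force: [2.2, 2.4, 1.5]
tcp in rail [97.8  0.3 59. ] 1mm uphill = [0.0119 0.0126 0.01  ] origin [ 0.5237 -0.2742  0.0359]
```

```bash
python3 -m handwheel '[[[0,0,0],[-0.018,-0.019,-0.015],1],[[0,0,0],[-0.006,-0.006,-0.005],1],[[0,0,0],[0,0,0],1]]'|grep wrist;python3 -m handwheel '[[[0,0,0],[0,0,0],0.6],[[0,0,0],[0,0,0],0.6],[[0,0,0],[0,0,0],0.6],[[0,0,0],[-0.1,-0.11,0.26],0.6],[[0,0,0],[-0.17,-0.18,0.43],0.6]]' >/dev/null; python3 -m handwheel '[[[0,0,0],[-0.2,-0.22,0.52],0.6],[[0,0,0],[-0.2,-0.22,0.52],0.6],[[0,0,0],[0,0,0],0.6],[[0,0,0],[0,0,0],0.6]]'|grep -E "pos|wrist"; python3 look.py w9 yellow gate_grip; python3 rail.py 127 -60 90
python3 - <<'E'
from h import *
M=np.load('rail2.npy'); im=cv2.imread('pics/w9.png'); W=np.load('w9.npy'); h=cv2.cvtColor(im,cv2.COLOR_BGR2HSV)
Li=np.linalg.inv(M); L=(W@Li[:3,:3].T+Li[:3,3])*1000
for n,lo,hi in(('b',95,130),('g',40,90),('y',20,34)):
    k=(h[...,0]>lo)&(h[...,0]<hi)&(h[...,1]>110)&(h[...,2]>70)&(abs(L[...,1])<20)&(abs(L[...,0]-65)<75)&(L[...,2]>28)&(L[...,2]<60)
    print(n,k.sum(),np.nanpercentile(L[k],[2,50,98],axis=0).round(1) if k.any() else '')
k=((h[...,0]<4)|(h[...,0]>175))&(h[...,1]>170)&(h[...,2]>100)&(abs(L[...,0]-127)<20)&(abs(L[...,1]+50)<40)
print(k.sum(),np.nanpercentile(L[k],[2,50,98],axis=0).round(1)); q=L[k]; q=q[q[:,2]>45.5]; print(len(q),np.percentile(q,[3,50,97],axis=0).round(1))
E
```

```text
wrist_force: [4.4, 5.2, 3.4]
tool_pos: [0.5259, -0.2732, 0.2215]
wrist_force: [-1.0, -0.7, -0.2]
K [348. 348. 319. 238.] [[0.723, -0.671, 0.164, 0.522], [-0.691, -0.703, 0.17, -0.277], [0.002, -0.236, -0.972, 0.397], [0.0, 0.0, 0.0, 1.0]] 38.1
yellow 0.72 [303, 202, 328, 254] [ 0.574 -0.219  0.109]
shift [ 1.73  0.06 -0.83] turn [-0.001 -0.002  0.001] | t 38.2 F [-0.1  0.3  0.7] w 0.0376 j6 -0.07
tcp in rail [ 94.3   0.4 156.8] 1mm uphill = [0.0119 0.0126 0.01  ] origin [ 0.5237 -0.2742  0.0359]
b 308 [[10.1 -3.8 29.4]
 [24.6 -0.2 47.8]
 [29.4  4.2 49.4]]
g 307 [[49.3 -3.7 29.4]
 [62.2  0.5 47.8]
 [68.4  4.6 49.4]]
y 326 [[ 89.4  -4.5  30.7]
 [100.8  -0.5  48.2]
 [108.3   4.3  49.6]]
358 [[120.2 -65.3  18.7]
 [127.3 -58.1  47.3]
 [131.6 -54.   49.4]]
222 [[120.2 -65.3  46.4]
 [125.9 -59.7  48.1]
 [131.2 -54.4  49.4]]
```

View pics/w9.png

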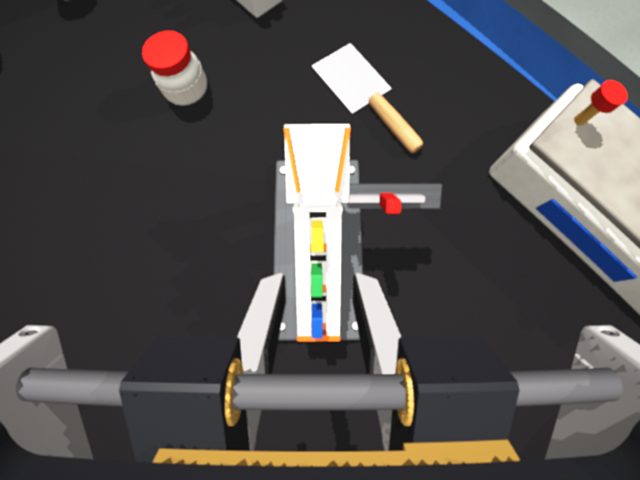

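All three cartridges are home: blue (317,320), green (317,280), yellow (317,237), with fins at x ≈ 20/59/99 mm. The grip is at (390,203), rail (126,−60). Next is the gate.

```bash
python3 -m handwheel '[[[0,0,0],[0.34,0.01,-0.16],0.6],[[0,0,0],[0.34,0.01,-0.16],0.6],[[0,0,0],[0.34,0.01,-0.17],0.6],[[0,0,0],[0.34,0.01,-0.17],0.6],[[0,0,0],[0.34,0.01,-0.17],0.6]]'>/dev/null; python3 -m handwheel '[[[0,0,0],[0,0,0],0.6],[[0,0,0],[0,0,0],0.6]]'|grep wrist; python3 rail.py 126.5 -60 57
```

```text
wrist_force: [-0.3, -0.2, -0.0]
shift [ 0.25  0.24 -0.58] turn [-0.001 -0.002  0.   ] | t 38.9 F [-0.3 -0.2 -0. ] w 0.0375 j6 -0.01
tcp in rail [126.  -59.4  90.7] 1mm uphill = [0.0119 0.0126 0.01  ] origin [ 0.5237 -0.2742  0.0359]
```

```bash
python3 -m handwheel '[[[0,0,0],[0.08,0.08,-0.19],0.6],[[0,0,0],[0.08,0.08,-0.19],0.6],[[0,0,0],[0.09,0.08,-0.2],0.6],[[0,0,0],[0,0,0],0.6],[[0,0,0],[0,0,0],0.6]]'|grep wrist; python3 rail.py 126.5 -60 57; python3 -m handwheel '[[[0,0,0],[0,0,0],1],[[0,0,0],[0,0,0],1],[[0,0,0],[0,0,0],1],[[0,0,0],[0,0,0],1],[[0,0,0],[0,0,0],1]]'; python3 rail.py 126.5 -20 57
```

```text
wrist_force: [0.6, -0.0, 0.5]
shift [-0.01  0.01 -0.02] turn [-0.    -0.001  0.001] | t 39.4 F [ 0.6 -0.   0.5] w 0.0379 j6 -0.01
tcp in rail [126.7 -60.8  57.9] 1mm uphill = [0.0119 0.0126 0.01  ] origin [ 0.5237 -0.2742  0.0359]
time: 39.9
tool_pos: [0.6234, -0.2579, 0.1506]
ee_rot: [-3.141, -0.522, 0.81]
wrist_force: [-1.6, 0.7, 3.0]
width: 0.0114
finger_force: 30.0
shift [-0.59  0.57 -0.04] turn [ 0.    -0.001  0.001] | t 39.9 F [-1.6  0.7  3. ] w 0.0114 j6 -0.01
tcp in rail [127.1 -61.1  59.1] 1mm uphill = [0.0119 0.0126 0.01  ] origin [ 0.5237 -0.2742  0.0359]
```

Gripped (12 mm). Now slide it.

```bash
python3 -m handwheel '[[[0,0,0],[-0.072,0.069,0],1],[[0,0,0],[-0.116,0.11,0],1],[[0,0,0],[-0.116,0.11,0],1],[[0,0,0],[-0.116,0.11,0],1],[[0,0,0],[-0.072,0.069,0],1]]'|grep wrist; python3 rail.py 126.5 -20 57|tail -1; python3 -m handwheel '[[[0,0,0],[-0.072,0.069,0],1],[[0,0,0],[-0.029,0.028,0],1],[[0,0,0],[0,0,0],1]]'|grep wrist; python3 rail.py 126.5 -20 57|tail -1;python3 -m handwheel '[[[0,0,0],[-0.029,0.028,0],1],[[0,0,0],[0,0,0],1]]'|grep wrist; python3 rail.py 126.5 -16 57|tail -1
```

```text
wrist_force: [-0.2, -2.2, 2.4]
tcp in rail [126.9 -26.7  59.1] 1mm uphill = [0.0119 0.0126 0.01  ] origin [ 0.5237 -0.2742  0.0359]
wrist_force: [-3.6, -3.4, 5.0]
tcp in rail [127.  -19.8  59.1] 1mm uphill = [0.0119 0.0126 0.01  ] origin [ 0.5237 -0.2742  0.0359]
wrist_force: [-1.9, -3.6, 5.2]
tcp in rail [126.9 -18.5  59.1] 1mm uphill = [0.0119 0.0126 0.01  ] origin [ 0.5237 -0.2742  0.0359]
```

```bash
for i in 1; do python3 -m handwheel '[[[0,0,0],[-0.029,0.028,0],1],[[0,0,0],[0,0,0],1]]'|grep wrist; python3 rail.py 126.5 -16 57|tail -1; python3 -m handwheel '[[[0,0,0],[-0.029,0.028,0],1],[[0,0,0],[0,0,0],1]]'|grep wrist; python3 rail.py 126.5 -16 57|tail -1; python3 -m handwheel '[[[0,0,0],[-0.029,0.028,0],1],[[0,0,0],[0,0,0],1]]'|grep wrist; python3 rail.py 126.5 -16 57|tail -1; done
```

```text
wrist_force: [-3.0, -4.8, 4.8]
tcp in rail [126.9 -16.6  59.1] 1mm uphill = [0.0119 0.0126 0.01  ] origin [ 0.5237 -0.2742  0.0359]
wrist_force: [0.7, -6.4, 2.9]
tcp in rail [126.9 -16.1  59.2] 1mm uphill = [0.0119 0.0126 0.01  ] origin [ 0.5237 -0.2742  0.0359]
wrist_force: [5.8, -8.3, 1.6]
tcp in rail [127.  -15.9  59.2] 1mm uphill = [0.0119 0.0126 0.01  ] origin [ 0.5237 -0.2742  0.0359]
```

End stop reached (y = −16, force rising). Release and retract.

```bash
python3 -m handwheel '[[[0,0,0],[0,0,0],0.65],[[0,0,0],[0,0,0],0.65],[[0,0,0],[0,0,0],0.65],[[0,0,0],[-0.1,-0.11,0.26],0.65],[[0,0,0],[-0.17,-0.18,0.43],0.65]]'; python3 -m handwheel '[[[0,0,0],[-0.2,-0.22,0.52],0.65],[[0,0,0],[-0.2,-0.22,0.52],0.65],[[0,0,0],[-0.2,-0.22,0.52],0.65],[[0,0,0],[0,0,0],0.65],[[0,0,0],[0,0,0],0.65]]'|grep -E "pos|wrist"; python3 look.py w10 |tail -1
python3 - <<'E'
from h import *
M=np.load('rail2.npy'); im=cv2.imread('pics/w10.png'); W=np.load('w10.npy'); h=cv2.cvtColor(im,cv2.COLOR_BGR2HSV)
Li=np.linalg.inv(M); L=(W@Li[:3,:3].T+Li[:3,3])*1000
for n,lo,hi in(('b',95,130),('g',40,90),('y',20,34)):
    k=(h[...,0]>lo)&(h[...,0]<hi)&(h[...,1]>110)&(h[...,2]>70)&(abs(L[...,1])<20)&(abs(L[...,0]-65)<75)&(L[...,2]>28)&(L[...,2]<60)
    print(n,k.sum(),np.nanpercentile(L[k],[2,50,98],axis=0).round(1) if k.any() else '')
k=((h[...,0]<4)|(h[...,0]>175))&(h[...,1]>170)&(h[...,2]>100)&(abs(L[...,0]-127)<20)&(abs(L[...,1]+30)<50)&(L[...,2]>45)
print(k.sum(),np.nanpercentile(L[k],[2,50,98],axis=0).round(1))
E
```

```text
time: 42.0
tool_pos: [0.5735, -0.237, 0.1831]
ee_rot: [-3.135, -0.523, 0.808]
wrist_force: [-0.1, -1.1, -0.2]
width: 0.0327
finger_force: 0.0
tool_pos: [0.5445, -0.2716, 0.263]
wrist_force: [0.0, -0.1, -1.5]
K [348. 348. 319. 238.] [[0.724, -0.67, 0.164, 0.541], [-0.69, -0.703, 0.171, -0.276], [0.001, -0.237, -0.972, 0.439], [0.0, 0.0, 0.0, 1.0]] 42.55
b 243 [[10.5 -4.5 29.4]
 [25.2 -0.5 47.7]
 [29.2  3.6 49.3]]
g 249 [[49.9 -4.  29.5]
 [63.4 -0.2 47.7]
 [69.3  3.7 49.4]]
y 290 [[ 89.3  -5.2  29.1]
 [101.4  -0.8  48.1]
 [108.3   3.8  49.7]]
144 [[121.6 -22.4  45.5]
 [126.8 -17.   48.2]
 [131.3 -12.5  49.7]]
```

View pics/w10.png

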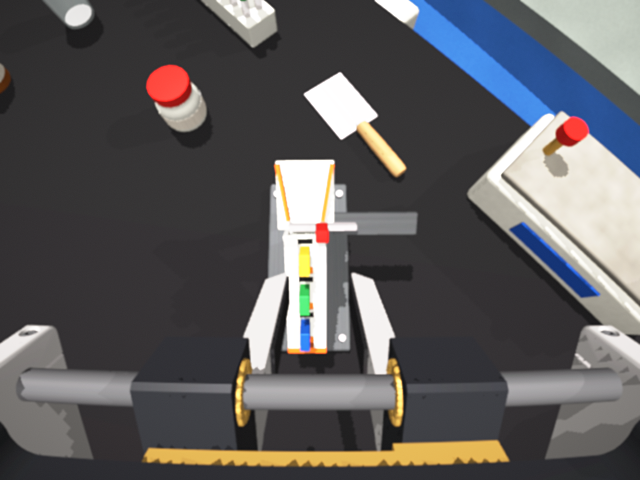

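The gate is closed across the mouth, with the grip at (322,232). All three cartridges are home, and the jar and spatula are undisturbed.

```bash
python3 -c "
from bench import robot
print(robot.close_job())"
```

```text
the job is handed in; nothing more can be done
None
```

The job is handed in: blue, green and yellow are fully home in the rail, noses downhill, and the gate is closed to its end stop and released at about 43 s of the 72 s; the final picture confirmed cartridges and gate, and I haven't seen the official verdict.

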